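Book out a concrete sample and feed it to the crusher

TASK

Put every loose concrete fragment from the bench into the aluminium sample pan. Then take the hand scanner, read the job-card label and after it the crusher's label, each time holding the nose steady and square to the middle of the label, about 8 cm off, for at least one second, and stand the scanner back in its dock. Only then pick up the pan by its red handle, tip the fragments over its open end into the crusher's hopper so that all of them end up inside, and set the empty pan back level on its blue mat; knock nothing else about.

Things in the scene. Friction and masses are not known exactly. Their poses are not given: they have to be found in the camera images.
- fragment1: broken lump of grey concrete, 36 (its x) x 30 (its y) x 28 mm, about 60 g, loose on the bench; 2 to 4 of them are present. Origin at the centre of its underside, z up. It is easily gripped across the 30 mm.
- fragment2: broken lump of grey concrete, 36 (its x) x 30 (its y) x 28 mm, about 60 g, loose on the bench; 2 to 4 of them are present. Origin at the centre of its underside, z up. It is easily gripped across the 30 mm.
- fragment3: broken lump of grey concrete, 36 (its x) x 30 (its y) x 28 mm, about 60 g, loose on the bench; 2 to 4 of them are present. Origin at the centre of its underside, z up. It is easily gripped across the 30 mm.
- fragment4: broken lump of grey concrete, 36 (its x) x 30 (its y) x 28 mm, about 60 g, loose on the bench; 2 to 4 of them are present. Origin at the centre of its underside, z up. It is easily gripped across the 30 mm.
- pan: loose aluminium pan, 170 (x) x 120 (y) mm, 0.25 kg; origin under its floor's centre. Walls 35 mm high at sides and rear (-x), 4 mm thick; +x end open. Red handle plate, 36 (y) x 12 mm, on the rear wall: its centre line runs 60 mm from (-83, 0, 35) mm along (-0.423, 0, 0.906), leaning back 25 deg; grip it along that line, 36 mm up, a finger before and behind. Tilted 60 deg it empties
- pan_lip (a point): middle of the pan's open edge at the underside of the floor: (85, 0, 0) mm in the pan's frame; same axes as the pan
- pan_mat: fixed thin blue mat, 230 (x) x 150 (y) x 3 mm, where the pan lives; origin at the centre of its underside
- scanner: loose hand scanner, 0.2 kg, in its dock. Origin under the centre of its yellow head, 64 (x) x 40 (y) x 30 mm. Black upright handle, 34 (x) x 28 (y) mm, at x = -8 mm, z = 30 to 111 mm (yellow cap to 115): grip it from above across the 28 mm, 85 mm above the origin. A black nose tube, 28 mm thick, comes out of the front and looks ahead and 45 deg down, along (0.707, 0, -0.707)
- scanner_nose (a point): centre of the red window at the end of the scanner's nose, at (59.4, 0, -15.4) mm in the scanner's frame; its z axis points out along the beam, its y axis is the scanner's y
- dock: fixed grey pedestal for the scanner, 61 x 62 x 50 mm, origin on the bench; x is where the parked scanner looks. On top, rims 10 mm high at the rear (-x) and both sides leave 7 mm of play round the head; the front is open and the nose hangs out over it
- dock_seat (a point): the scanner's parked place on the dock, (0, 0, 50) mm in the dock's frame: the scanner's origin belongs here, its axes along the dock's
- card_label (a point): centre of the bar-coded white label, 60 x 40 mm, on the blue sloping plate of the grey job-card stand (fixed, foot 100 x 90 mm, 80 mm high); label centre 60 mm above the bench. z axis: the label's outward normal, up and leaning 25 deg from vertical towards the robot's side; y axis level
- crusher_label (a point): centre of the bar-coded white label, 60 x 40 mm, on the aluminium panel (130 wide, 90 mm high) of the blue crusher behind the hopper, 175 mm above the bench, 105 mm behind the hopper's centre. z axis: the label's outward normal, towards the robot's side and 25 deg above level; y axis level
- hopper_mouth (a point): centre of the open mouth, at rim height 120 mm above the bench, of the crusher's fixed steel feed hopper. Mouth 180 (x) x 200 (y) mm; sloping walls narrow to 80 x 100 mm at the floor, 30 mm above the bench. x points to the crusher's body (240 mm wide, starts at x = 100 mm, 225 mm high), z up
- brush: bystander: small brush lying on the bench, 160 mm long, origin under its middle
- weight: bystander: brass weight, 36 mm diameter, 42 mm high, origin under its centre
- bottle: bystander: white bottle, 60 mm diameter, 140 mm high, origin under its centre
- jar: bystander: amber jar, 60 mm diameter, 80 mm high, origin under its centre
- beaker: bystander: clear beaker, 70 mm diameter, 90 mm high, origin under its centre
- core_disc: bystander: concrete core slice, 100 mm diameter, 50 mm high, origin under its centre; not one of the fragments
- wrench: bystander: steel wrench lying on the bench, 150 mm long
There are look-alikes about, which are no part of the job. There is more than one size of the scanner; the job needs the middle-sized.

How it is judged:
By the outcome, as a careful person would: the job done as asked, in the order asked, and still so for the second after the job is handed in, with the robot touching nothing.
Of fragment1, fragment2, fragment3, fragment4 only 2 to 4 are there at a start; the rules pass over those that are not, and their reading is None.
At some moment in a run one of fragment1, fragment2, fragment3, fragment4 may be knocked a few centimetres aside while the robot is not near it.
It also fails if it takes over 210 s, if anything falls off the work surface, if the arm or the gripper's body presses on something with over 40 N, if the wrist force passes 120 N, or if a joint passes its speed limit or range.

ROBOT

A 6-joint arm with a two-finger parallel gripper is mounted at the origin on the work surface. World frame = base frame: x ahead of the robot, y to its left, z up, the work surface at z = 0. Lengths are in m, angles in rad, forces in N, time in s.
With the tool pointing down it reaches from about 0.25 to 0.725 m from the base axis. Payload 9.7 kg.
Tool frame: the origin (TCP) lies on the centre line of the jaws, within the pads' length; the fingertips stand arm.tip_reach ahead of it and the grasp point (between the pads) lies 8 mm behind it (arm.tip_reach is the distance from the TCP to the fingertips, in m); y points along the fingers, z is the direction in which the jaws open and shut, and the axes are right-handed (so a half turn about y gives the same grasp; the last joint's range is limited). The gripper opens to 85 mm and grips with 20 to 120 N. Pads are 22 mm wide; open, the fingers measure 114 mm over their backs; the gripper's body (76 mm by 85 mm) begins 54 mm behind the grasp point. The pads swing forward as they close: fully open they stand 13 mm farther back than shut.
Start: joints at [1.171, 0.087, 0.176, 1.66, 0, 1.571], TCP at [0.214, 0.507, 0.242] pointing down, gripper open.
Joint ranges: [-3.13, 3.13], [-0.85, 1.81], [-1.15, 1.24], [-2.2, 2.28], [-1.44, 1.52], [-3.14, 3.14]. Speed limits (rad/s): [2.22, 2.22, 2.57, 3.14, 3.14, 3.14].

INTERFACE

Orientations are given as a unit quaternion [x, y, z, w].
In Python, from rig import arm, optics, workorder gives the robot as it stands.
- The arm moves only by the shell command python3 -m jog 'ROWS' [FORCE]. ROWS is JSON, a list of rows, each a list of 3 entries, a list of its own where there are three numbers: the shift along the tool's x, y, z in units of 30 mm (1.0 is 30 mm), then the turn, a rotation vector about the tool's x, y, z in units of 5 degrees (1.0 is 5 degrees), then the finger opening in mm, from 0 to 85.4. A call has 1 to 5 rows; each row is the pose to reach, as a shift and turn from the pose commanded when the call began, along the tool's axes at that moment; what a row does not reach only later rows make up. A row lasts 1/12 s, in which the tool goes at most 41.7 mm and 7.16 degrees, less where a joint would pass 70% of its speed; a pose out of reach is approached as far as the arm can. A call with a gripper value outside its range is refused whole. The fingers move at their own pace and stop on an object; FORCE is the grip in N (left out, the last holds). Time passes only in rows, so rows that repeat a pose let the fingers close. It gives the time, the measured TCP pose, the force and the opening at its end, in the units of the state.
- arm.state(): the state, without advancing time (a new reading comes with each control period).
- optics.read_camera(name): name is "scene" or "top" or "wrist"; returns a dict with "img" (480x640x3 uint8, red, green, blue), "fx", "fy", "cx", "cy" (pixels), "world_to_cam" (4x4, takes a point from world to camera coordinates). Camera axes: x right, y up, looking along -z (the intrinsics and any distortion apply to the point x, -y, -z); pixel columns grow to the right and rows downward; lengths in m; the calibration is good to about 2 mm. A picture is of the moment at which its call begins. There is no depth.
- workorder.job_done(): hands the job in, once; it reports no verdict.
The state is a dict: "time_s": time; "joints": joint angles; "dq": joint speeds; "joint_torque": joint torques, N m; "tcp_pos": TCP position; "tcp_rot": TCP orientation; "contact_force": force on the tool from outside, world axes, zero at the start; "wrist_torque": the same for the moment, N m; "width": finger opening in m.
Only numpy, scipy, OpenCV 4.12 (cv2) and the standard library are available. Lean on these libraries where they do the work, as an engineer would, in place of code of your own. Each camera call takes 0.05 s, during which the arm holds its last target. There are 200 camera calls.

## Working session

There is one attempt and no reset: what is moved stays moved. The work goes in short steps, Python scripts to look and compute and a shell command to move; the robot and the scene stay as the last step left them, time stands still between calls to the robot, and variables do not carry over. Pictures are saved under pics/ and viewed, about 12 in all and at most 16, crops included, and the job is handed in when it is done.

```bash
ls; mkdir -p pics; python3 - <<'E'
from rig import arm,optics
import cv2
print(arm.state(), arm.tip_reach)
for n in ("scene","top"):
    c=optics.read_camera(n); cv2.imwrite(f"pics/{n}0.png",c["img"][:,:,::-1])
    print(n,{k:v for k,v in c.items() if k!="img"})
E
```

```text
pics
{'time_s': 0.0, 'joints': array([ 1.17100208e+00,  8.74622578e-02,  1.75167166e-01,  1.65978487e+00,
       -3.32358291e-05,  1.57077736e+00]), 'dq': array([-1.81930709e-04,  9.81575311e-04,  7.56665949e-05,  6.76572334e-04,
       -7.01600048e-04, -7.09661002e-04]), 'joint_torque': array([-2.55414079e-04, -5.20385778e+01,  4.64806008e+01,  1.61489344e-02,
        4.35288030e-05,  1.27994997e-05]), 'tcp_pos': array([0.21400755, 0.50644257, 0.2415988 ]), 'tcp_rot': array([ 0.69347449, -0.14048113,  0.14032392, -0.69258023]), 'contact_force': array([ 0.2899565 , -0.24731158,  0.3633487 ]), 'wrist_torque': array([0.03576879, 0.02311277, 0.01739997]), 'width': 0.08541583633068124} 0.011
scene {'fx': 521.2252591138208, 'fy': 521.2252591138208, 'cx': 315.4760444112952, 'cy': 241.73175061391123, 'world_to_cam': array([[-0.7385548 ,  0.67418849, -0.00258678,  0.39666859],
       [-0.40203736, -0.43733429,  0.80442816,  0.1174307 ],
       [ 0.54120492,  0.59515426,  0.5940443 , -1.58837354],
       [ 0.        ,  0.        ,  0.        ,  1.        ]])}
top {'fx': 456.55702991460373, 'fy': 456.55702991460373, 'cx': 321.26030211626585, 'cy': 239.2018464892637, 'world_to_cam': array([[ 0.03703303, -0.99929815,  0.00563648, -0.02424647],
       [ 0.97508036,  0.037369  ,  0.21868206, -0.57519153],
       [-0.21873921, -0.00260244,  0.97577989, -1.2811705 ],
       [ 0.        ,  0.        ,  0.        ,  1.        ]])}
```

View pics/scene0.png

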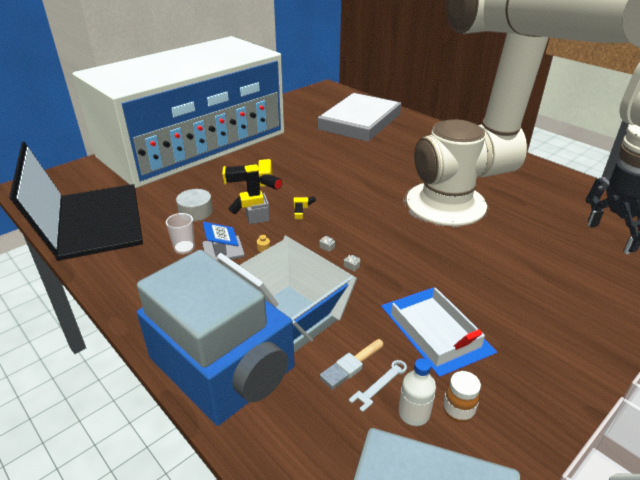

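View pics/top0.png

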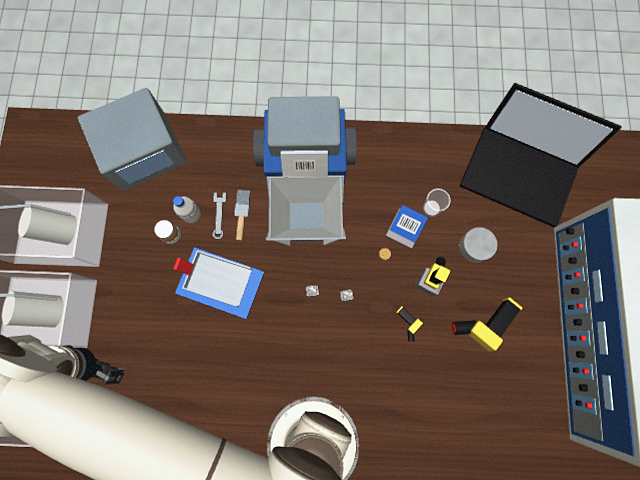

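The top view shows two fragments, at (312,291) and (347,295). Scanner candidates are the small one at (410,322), the large one at (485,335) and the middle-sized one in the dock at (435,275). The dock one fits the description. The core disc at (478,245) is not a fragment. One close crop will check this.

```bash
cat > h.py <<'E'
from rig import arm,optics
import cv2, numpy as np
from scipy.spatial.transform import Rotation as R
def cam(n): 
    c=optics.read_camera(n); return c
def unproj(c,u,v,z=0.):
    d=np.array([(u-c['cx'])/c['fx'],-(v-c['cy'])/c['fy'],-1.])
    T=np.linalg.inv(c['world_to_cam']); d=T[:3,:3]@d; o=T[:3,3]
    return o+d*(z-o[2])/d[2]
def proj(c,p):
    p=np.atleast_2d(p); q=(c['world_to_cam']@np.c_[p,np.ones(len(p))].T).T
    return np.c_[c['cx']+c['fx']*q[:,0]/-q[:,2], c['cy']-c['fy']*q[:,1]/-q[:,2]]
def tri(obs):  # obs: list of (cam,u,v)
    A=[];b=[]
    for c,u,v in obs:
        T=np.linalg.inv(c['world_to_cam']); d=T[:3,:3]@np.array([(u-c['cx'])/c['fx'],-(v-c['cy'])/c['fy'],-1.]); d/=np.linalg.norm(d)
        P=np.eye(3)-np.outer(d,d); A.append(P); b.append(P@T[:3,3])
    return np.linalg.lstsq(np.vstack(A),np.hstack(b),rcond=None)[0]
def crop(c,x0,y0,x1,y1,s,fn):
    cv2.imwrite(fn,cv2.resize(c['img'][y0:y1,x0:x1,::-1],None,fx=s,fy=s,interpolation=cv2.INTER_CUBIC))
def frame(y,z):  # tool rotation: finger dir y, jaw dir z
    y=np.array(y,float);y/=np.linalg.norm(y);z=np.array(z,float);z-=y*(y@z);z/=np.linalg.norm(z)
    return R.from_matrix(np.c_[np.cross(y,z),y,z])
def rows(pos,rot):
    """shift and turn (jog units) from the present pose to target TCP pose; picks half-turn nearest"""
    s=arm.state(); r=R.from_quat(s['tcp_rot']); p=s['tcp_pos']
    best=min([rot,rot*R.from_rotvec([0,np.pi,0])],key=lambda q:(r.inv()*q).magnitude())
    sh=r.inv().apply(np.array(pos)-p)/.03; t=np.degrees((r.inv()*best).as_rotvec())/5
    print('shift',sh.round(2),'turn',t.round(2),'| dist mm %.0f ang %.0f'%(30*np.linalg.norm(sh),5*np.linalg.norm(t)))
def st():
    s=arm.state(); print('t%.1f'%s['time_s'],s['tcp_pos'].round(4),'ydir',R.from_quat(s['tcp_rot']).as_matrix()[:,1].round(3),'zdir',R.from_quat(s['tcp_rot']).as_matrix()[:,2].round(3),'q',s['joints'].round(2),'F',s['contact_force'].round(1),'w%.4f'%s['width'])
E
python3 - <<'E'
from h import *
c=cam('top'); crop(c,160,170,460,350,2.66,'pics/a.png')
for n,u,v,z in [('f1',312,291,.02),('f2',347,295,.02),('hop',306,205,.12),('card',408,223,.06),('dock',435,280,.05),('pan',220,280,0),('disc',478,245,.05)]: print(n,unproj(c,u,v,z).round(3))
E
python3 -m jog '[[[0,0,0],[0,0,0],85]]'
```

```text
f1 [0.427 0.019 0.02 ]
f2 [ 0.419 -0.085  0.02 ]
hop [0.662 0.045 0.12 ]
card [ 0.636 -0.259  0.06 ]
dock [ 0.469 -0.339  0.05 ]
pan [0.452 0.299 0.   ]
disc [ 0.579 -0.469  0.05 ]
time_s: 0.23
tcp_pos: [0.214, 0.5065, 0.2419]
tcp_rot: [0.693, -0.14, 0.14, -0.693]
contact_force: [-0.3, 1.0, -0.2]
width: 0.085
```

View pics/a.png

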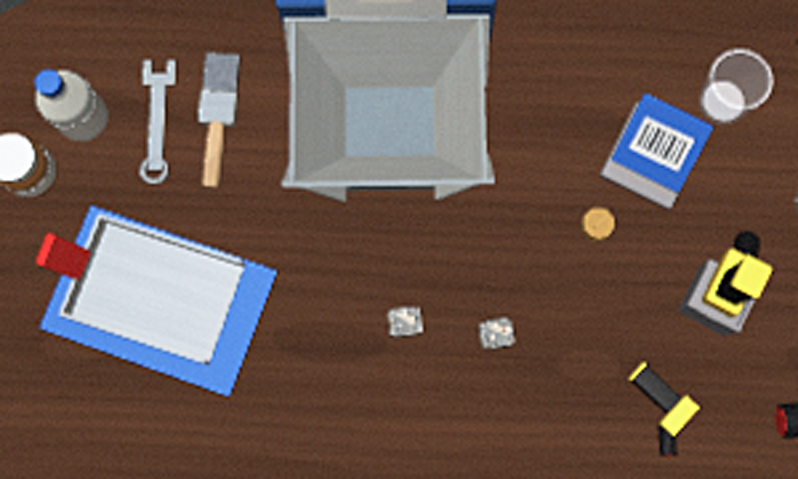

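The crop confirms two fragments, at crop (405,321) and (497,333). The pan's handle points left, and the middle-sized scanner stands in the dock at crop (735,290). Next I work out the mat, pan, dock and label poses and move over the fragments.

```bash
python3 - <<'E'
from h import *
c=cam('top'); f=lambda x,y,z: unproj(c,160+(x+.5)/2.66-.5,170+(y+.5)/2.66-.5,z)
m=np.array([f(x,y,.003) for x,y in [(92,207),(276,270),(228,395),(42,328)]]); print('mat',m.round(3),m.mean(0))
d=(m[1]-m[0]+m[2]-m[3]); print('yaw mat',np.degrees(np.arctan2(d[1],d[0])))
print('handle top',f(48,250,.089)); 
p=np.array([f(106,220,.035),f(243,262,.035),f(209,363,.035),f(66,314,.035)]);print('pan rim',p.round(3))
h=np.array([f(x,y,.12) for x,y in [(282,17),(492,17),(492,183),(285,184)]]);print('hopper',h.round(3),h.mean(0))
L=np.array([f(640,118,.06),f(691,134,.06),f(683,170,.06),f(630,155,.06)]);print('card',L.round(3),L.mean(0))
print('dock', [f(x,y,.0).round(3) for x,y in [(680,308),(733,335)]])
st()
rows([.42,-.03,.30],frame([0,0,-1],[1,0,0]))
E
```

```text
mat [[0.548 0.386 0.003]
 [0.483 0.169 0.003]
 [0.341 0.213 0.003]
 [0.407 0.428 0.003]] [0.44499345 0.29903619 0.003     ]
yaw mat -106.97393615314809
handle top [0.48295493 0.40342262 0.089     ]
pan rim [[0.528 0.359 0.035]
 [0.486 0.202 0.035]
 [0.373 0.232 0.035]
 [0.421 0.393 0.035]]
hopper [[ 0.745  0.166  0.12 ]
 [ 0.754 -0.064  0.12 ]
 [ 0.568 -0.069  0.12 ]
 [ 0.558  0.151  0.12 ]] [0.6561403 0.0459728 0.12     ]
card [[ 0.663 -0.236  0.06 ]
 [ 0.646 -0.293  0.06 ]
 [ 0.604 -0.284  0.06 ]
 [ 0.619 -0.225  0.06 ]] [ 0.63317781 -0.25963679  0.06      ]
dock [array([ 0.458, -0.292,  0.   ]), array([ 0.429, -0.352,  0.   ])]
t0.3 [0.214  0.5066 0.242 ] ydir [-0. -0. -1.] zdir [ 0.389  0.921 -0.001] q [1.17 0.09 0.18 1.66 0.   1.57] F [-0.2  0.5 -0.3] w0.0846
shift [ 13.29  -1.93 -13.8 ] turn [1.000e-02 1.342e+01 0.000e+00] | dist mm 578 ang 67
```

```bash

python3 -m jog '[[[4.43,-0.65,-4.6],[0,0,0],85],[[4.43,-0.65,-4.6],[0,0,0],85],[[4.43,-0.65,-4.6],[0,0,0],85],[[4.43,-0.65,-4.6],[0,0,0],85],[[4.43,-0.65,-4.6],[0,0,0],85]]' >/dev/null
python3 -m jog '[[[4.43,-0.65,-4.6],[0,0,0],85],[[4.43,-0.65,-4.6],[0,0,0],85],[[4.43,-0.65,-4.6],[0,0,0],85],[[4.43,-0.65,-4.6],[0,0,0],85],[[4.43,-0.65,-4.6],[0,0,0],85]]' >/dev/null
python3 -m jog '[[[4.43,-0.65,-4.6],[0,0,0],85],[[4.43,-0.65,-4.6],[0,0,0],85],[[4.43,-0.65,-4.6],[0,0,0],85],[[4.43,-0.65,-4.6],[0,0,0],85],[[4.43,-0.65,-4.6],[0,0,0],85]]' >/dev/null
python3 -m jog '[[[0,0,0],[0,1.4,0],85],[[0,0,0],[0,2.8,0],85],[[0,0,0],[0,4.2,0],85],[[0,0,0],[0,5.6,0],85],[[0,0,0],[0,6.7,0],85]]' >/dev/null
python3 -m jog '[[[0,0,0],[0,1.4,0],85],[[0,0,0],[0,2.8,0],85],[[0,0,0],[0,4.2,0],85],[[0,0,0],[0,5.6,0],85],[[0,0,0],[0,6.7,0],85]]' 
python3 - <<'E'
from h import *
st()
c=cam('wrist'); w=c['img']; print({k:v for k,v in c.items() if k!='img'})
t=cam('top')['img']
cv2.imwrite('pics/b.png',np.hstack([cv2.resize(w,(400,300)),cv2.resize(t,(400,300))])[:,:,::-1])
cv2.imwrite('pics/b_w.png',w[:,:,::-1])
E
```

```text
time_s: 2.37
tcp_pos: [0.4201, -0.0299, 0.3008]
tcp_rot: [-0.499, 0.501, -0.501, 0.499]
contact_force: [-0.9, -0.9, 0.2]
width: 0.0852
t2.4 [ 0.4201 -0.0299  0.3008] ydir [ 0.  0. -1.] zdir [ 1.    -0.005  0.   ] q [-0.07 -0.19  0.03  1.79  0.    1.5 ] F [-0.9 -0.9  0.2] w0.0852
{'fx': 367.47982249590166, 'fy': 367.47982249590166, 'cx': 317.1376280280846, 'cy': 239.27917104005903, 'world_to_cam': array([[ 9.99995239e-01, -2.98757523e-03,  7.72561631e-04,
        -4.21319362e-01],
       [ 3.08525662e-03,  9.63062924e-01, -2.69258769e-01,
         7.70420561e-02],
       [ 6.04053661e-05,  2.69259871e-01,  9.63067556e-01,
        -4.26510126e-01],
       [ 0.00000000e+00,  0.00000000e+00,  0.00000000e+00,
         1.00000000e+00]])}
```

View pics/b.png

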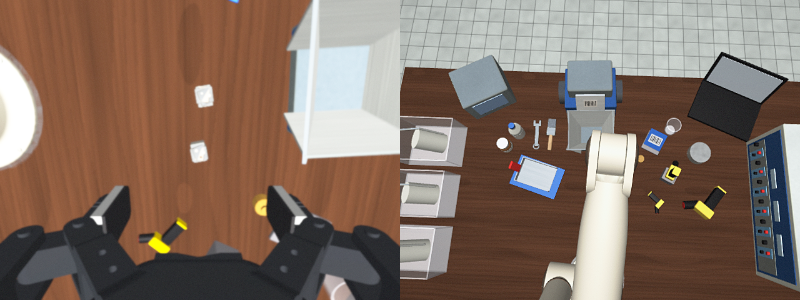

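Left (wrist): the fragments are at about (204,97) and (199,152) in the half-size view. Right (top): the area the arm hid at the start holds no more. So there are two fragments. I measure them by colour.

```bash
cat >> h.py <<'E'
def frags(c,zc=.014,box=None,k=None):
    im=c['img']; hsv=cv2.cvtColor(im,cv2.COLOR_RGB2HSV)
    m=((hsv[...,1]<60)&(hsv[...,2]>110)).astype(np.uint8)
    if box: 
        mm=np.zeros_like(m); x0,y0,x1,y1=box; mm[y0:y1,x0:x1]=m[y0:y1,x0:x1]; m=mm
    m=cv2.morphologyEx(m,cv2.MORPH_CLOSE,np.ones((5,5)))
    cs,_=cv2.findContours(m,cv2.RETR_EXTERNAL,cv2.CHAIN_APPROX_NONE); out=[]
    for q in cs:
        if cv2.contourArea(q)<80: continue
        pts=np.array([unproj(c,u,v,.02)[:2] for u,v in q[:,0,:]],np.float32)
        (cx,cy),(w,h),a=cv2.minAreaRect(pts*1000)
        M=cv2.moments(q); ctr=unproj(c,M['m10']/M['m00'],M['m01']/M['m00'],zc)
        print('px',q[:,0,:].mean(0).round(),'ctr',ctr.round(4),'rect mm',round(cx),round(cy),'size',round(w,1),round(h,1),'ang of first side',round(a,1))
E
python3 - <<'E'
from h import *
c=cam('wrist'); frags(c,box=(250,80,400,320))
crop(c,270,120,390,300,3.3,'pics/c.png')
E
```

```text
px [318. 242.] ctr [ 0.4219 -0.0815  0.014 ] rect mm 422 -80 size 31.6 40.6 ang of first side 10.4
px [326. 153.] ctr [0.4314 0.0218 0.014 ] rect mm 431 21 size 31.5 37.2 ang of first side 8.7
```

View pics/c.png

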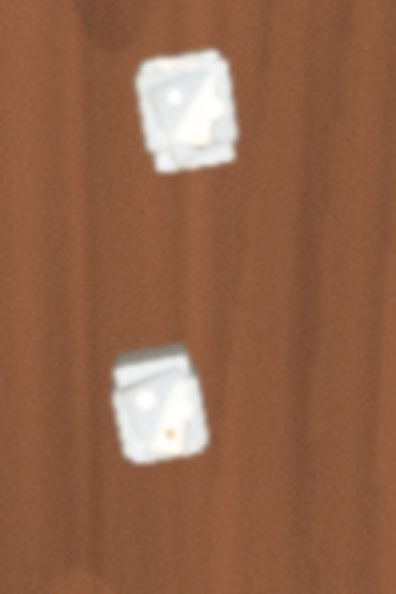

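```bash
python3 - <<'E'
from h import *
a=np.radians(10); rows([.422,-.081,.016],frame([0,0,-1],[np.cos(a),np.sin(a),0]))
E
```

```text
shift [1.7  9.49 0.05] turn [-0.   -1.95  0.  ] | dist mm 289 ang 10
```

```bash

python3 -m jog '[[[1.7,5.5,0.05],[0,-1.95,0],62],[[1.7,5.5,0.05],[0,-1.95,0],62],[[1.7,5.5,0.05],[0,-1.95,0],62],[[1.7,5.5,0.05],[0,-1.95,0],62],[[1.7,5.5,0.05],[0,-1.95,0],62]]' 
python3 - <<'E'
from h import *
c=cam('wrist'); frags(c,box=(200,80,440,320))
a=np.radians(10); rows([.422,-.081,.016],frame([0,0,-1],[np.cos(a),np.sin(a),0]))
cv2.imwrite('pics/d.png',c['img'][:,:,::-1])
E
```

```text
time_s: 2.93
tcp_pos: [0.4187, -0.0815, 0.1293]
tcp_rot: [0.543, -0.457, 0.452, -0.54]
contact_force: [-0.8, -0.8, -1.5]
width: 0.0621
px [417. 305.] ctr [ 0.4988 -0.1167  0.014 ] rect mm 497 -114 size 9.4 32.3 ang of first side 42.2
px [218. 305.] ctr [ 0.3556 -0.1427  0.014 ] rect mm 357 -140 size 33.1 9.8 ang of first side 67.5
px [322. 241.] ctr [ 0.422  -0.0812  0.014 ] rect mm 422 -80 size 30.6 39.8 ang of first side 11.2
px [366.  97.] ctr [0.4327 0.0153 0.014 ] rect mm 433 14 size 31.5 21.9 ang of first side 10.0
shift [0.02 3.86 0.11] turn [ 0.07 -0.02 -0.03] | dist mm 116 ang 0
```

View pics/d.png

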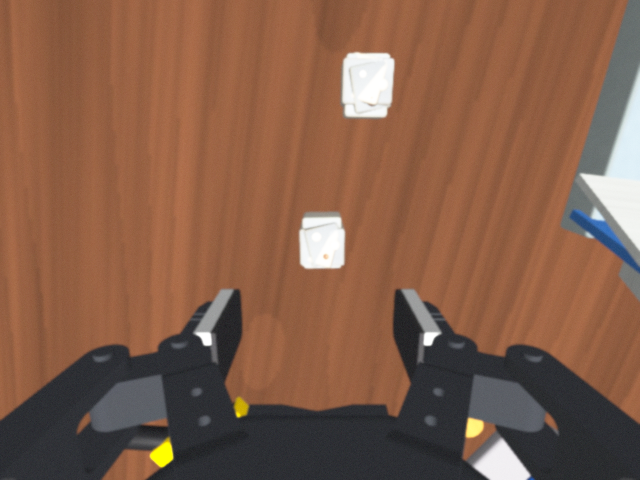

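The fragment sits at (322,241), square between the fingers. I descend and grip.

```bash

python3 -m jog '[[[0,1.2,0.1],[0,0,0],62],[[0,2.4,0.1],[0,0,0],62],[[0,3.4,0.1],[0,0,0],62],[[0,3.8,0.1],[0,0,0],62],[[0,3.8,0.1],[0,0,0],62]]' 30
python3 -m jog '[[[0,0,0],[0,0,0],15],[[0,0,0],[0,0,0],15],[[0,0,0],[0,0,0],15],[[0,0,0],[0,0,0],15],[[0,0,0],[0,0,0],15]]' 30
python3 -m jog '[[[0,0,0],[0,0,0],15],[[0,-1,0],[0,0,0],15],[[0,-2,0],[0,0,0],15],[[0,-3,0],[0,0,0],15],[[0,-4,0],[0,0,0],15]]' 30
python3 - <<'E'
from h import *
st()
P=np.array([.445,.299,.006]); y=np.radians(-106.5); X=np.array([np.cos(y),np.sin(y),0]); Y=np.array([-X[1],X[0],0])
for b in (.025,-.028): 
  rows(P+X*(-.005)+Y*b+[0,0,.12],frame([0,0,-1],X))
E
```

```text
time_s: 3.4
tcp_pos: [0.4243, -0.0799, 0.0214]
tcp_rot: [0.542, -0.456, 0.454, -0.541]
contact_force: [-1.1, 0.5, -0.5]
width: 0.0622
time_s: 3.82
tcp_pos: [0.4264, -0.0806, 0.0245]
tcp_rot: [-0.54, 0.454, -0.456, 0.542]
contact_force: [-0.9, 0.6, 6.8]
width: 0.0291
time_s: 4.23
tcp_pos: [0.425, -0.0804, 0.1449]
tcp_rot: [-0.541, 0.455, -0.456, 0.541]
contact_force: [0.9, -1.2, -1.1]
width: 0.0291
t4.2 [ 0.425  -0.0804  0.1449] ydir [ 0.002 -0.    -1.   ] zdir [0.985 0.171 0.002] q [-0.19 -0.21 -0.3   1.48  0.    1.21] F [ 0.9 -1.2 -1.1] w0.0291
shift [-12.13   0.63   3.64] turn [ -0.02 -12.73   0.02] | dist mm 380 ang 64
shift [-12.91   0.63   2.06] turn [ -0.02 -12.73   0.02] | dist mm 393 ang 64
```

```bash

python3 -m jog '[[[-1.21,0,0.36],[0,0,0],15],[[-2.43,0,0.73],[0,0,0],15],[[-3.64,0,1.1],[0,0,0],15],[[-4.85,0,1.46],[0,0,0],15],[[-6.07,0,1.82],[0,0,0],15]]' >/dev/null
python3 -m jog '[[[-1.21,0,0.36],[0,0,0],15],[[-2.43,0,0.73],[0,0,0],15],[[-3.64,0,1.1],[0,0,0],15],[[-4.85,0,1.46],[0,0,0],15],[[-6.07,0,1.82],[0,0,0],15]]' >/dev/null
python3 -m jog '[[[0,0,0],[0,-1.3,0],15],[[0,0,0],[0,-2.6,0],15],[[0,0,0],[0,-3.9,0],15],[[0,0,0],[0,-5.2,0],15],[[0,0,0],[0,-6.4,0],15]]' >/dev/null
python3 -m jog '[[[0,0,0],[0,-1.3,0],15],[[0,0,0],[0,-2.6,0],15],[[0,0,0],[0,-3.9,0],15],[[0,0,0],[0,-5.2,0],15],[[0,0,0],[0,-6.35,0],15]]' 
python3 - <<'E'
from h import *
st()
c=cam('wrist'); cv2.imwrite('pics/e.png',c['img'][:,:,::-1])
E
```

```text
time_s: 5.9
tcp_pos: [0.4705, 0.2974, 0.1436]
tcp_rot: [-0.7, 0.098, -0.099, 0.701]
contact_force: [0.7, -0.2, -0.5]
width: 0.0295
t5.9 [0.4705 0.2974 0.1436] ydir [ 0.002  0.001 -1.   ] zdir [0.277 0.961 0.002] q [ 0.56  0.09 -0.02  1.47  0.    0.84] F [ 0.7 -0.2 -0.5] w0.0295
```

View pics/e.png

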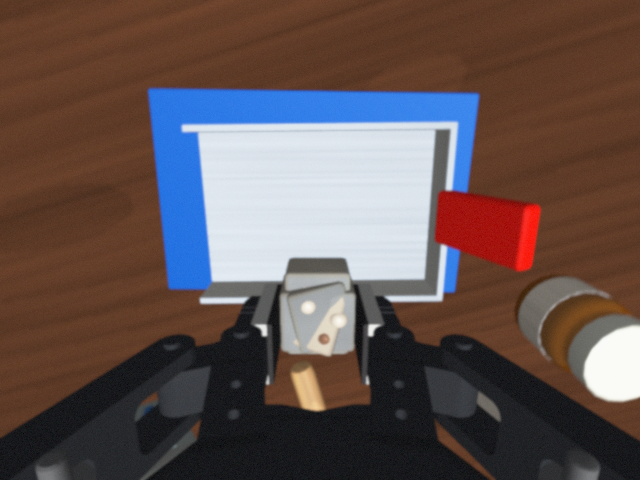

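The fragment is well held. The pan sits true on its mat, its rim corners at (183,128), (458,125), (443,299) and (201,300).

```bash
python3 - <<'E'
from h import *
c=cam('wrist')
q=np.array([unproj(c,u,v,.038) for u,v in [(183,128),(458,125),(443,299),(201,300)]]);print(q.round(4),q.mean(0))
d=q[0]-q[1]+q[3]-q[2]; print(np.linalg.norm(d)/2,np.linalg.norm(q[1]-q[2]),np.degrees(np.arctan2(d[1],d[0])))
m=np.array([unproj(c,u,v,.003) for u,v in [(149,89),(478,94),(458,293),(168,290)]]);print(m.round(4),m[:2])
d=m[0]-m[1];print(np.degrees(np.arctan2(d[1],d[0])))
P=q.mean(0)*[1,1,0]; y=np.radians(-106); X=np.array([np.cos(y),np.sin(y),0]); Y=np.array([-X[1],X[0],0])
for b in (.025,-.028): rows(P+X*(-.01)+Y*b+[0,0,.038],frame([0,0,-1],X))
E
```

```text
[[0.3788 0.2389 0.038 ]
 [0.4226 0.4024 0.038 ]
 [0.5353 0.3726 0.038 ]
 [0.4902 0.2091 0.038 ]] [0.4567183  0.30575782 0.038     ]
0.16943259407274566 0.11654619082336987 -105.19330519871959
[[0.3445 0.2143 0.003 ]
 [0.4086 0.4318 0.003 ]
 [0.5526 0.3934 0.003 ]
 [0.4875 0.1708 0.003 ]] [[0.34454037 0.21425706 0.003     ]
 [0.40857964 0.43184625 0.003     ]]
-106.39982878284151
shift [0.31 3.51 0.47] turn [-0.02 -0.06  0.01] | dist mm 107 ang 0
shift [-1.46  3.51  0.46] turn [-0.02 -0.06  0.01] | dist mm 115 ang 0
```

```bash

python3 -m jog '[[[0.2,0.9,0.45],[0,0,0],15],[[0.2,1.9,0.45],[0,0,0],15],[[0.2,2.9,0.45],[0,0,0],15],[[0.2,3.4,0.45],[0,0,0],15],[[0.2,3.5,0.45],[0,0,0],15]]'
python3 -m jog '[[[0,0,0],[0,0,0],50],[[0,0,0],[0,0,0],50],[[0,0,0],[0,0,0],50],[[0,-1,0],[0,0,0],50],[[0,-2,0],[0,0,0],50]]'
python3 -m jog '[[[0,-1,0],[0,0,0],60],[[0,-2,0],[0,0,0],60],[[0,-3,0],[0,0,0],60],[[0,-3,0],[0,0,0],60]]'
python3 - <<'E'
from h import *
st(); c=cam('top'); frags(c,box=(300,270,370,320))
a=np.radians(9); rows([.431,.022,.16],frame([0,0,-1],[np.cos(a),np.sin(a),0]))
E
```

```text
time_s: 6.42
tcp_pos: [0.4783, 0.3076, 0.0341]
tcp_rot: [0.701, -0.103, 0.101, -0.699]
contact_force: [-0.6, -0.1, -0.7]
width: 0.0295
time_s: 6.83
tcp_pos: [0.4791, 0.308, 0.0976]
tcp_rot: [0.7, -0.102, 0.101, -0.7]
contact_force: [0.5, 0.2, 1.5]
width: 0.05
time_s: 7.17
tcp_pos: [0.4815, 0.3096, 0.1952]
tcp_rot: [-0.697, 0.098, -0.104, 0.702]
contact_force: [1.5, 0.2, 0.7]
width: 0.0602
t7.2 [0.4815 0.3096 0.1952] ydir [ 0.009  0.006 -1.   ] zdir [0.283 0.959 0.008] q [ 0.57  0.12  0.12  1.56 -0.    0.86] F [1.5 0.2 0.7] w0.0602
px [312. 290.] ctr [0.4301 0.0201 0.014 ] rect mm 430 19 size 29.7 35.7 ang of first side 2.2
shift [ 1.1   1.02 -9.67] turn [-0.1  12.91  0.02] | dist mm 293 ang 65
```

```bash

python3 -m jog '[[[0.2,0,-1.3],[0,0,0],60],[[0.4,0.2,-2.6],[0,0,0],60],[[0.5,0.3,-3.9],[0,0,0],60],[[0.5,0.4,-4.9],[0,0,0],60],[[0.55,0.5,-4.9],[0,0,0],60]]' >/dev/null
python3 -m jog '[[[0.2,0,-1.3],[0,0,0],60],[[0.4,0.2,-2.6],[0,0,0],60],[[0.5,0.3,-3.9],[0,0,0],60],[[0.5,0.4,-4.8],[0,0,0],60],[[0.55,0.5,-4.8],[0,0,0],60]]' >/dev/null
python3 -m jog '[[[0,0,0],[0,1.3,0],62],[[0,0,0],[0,2.6,0],62],[[0,0,0],[0,3.9,0],62],[[0,0,0],[0,5.2,0],62],[[0,0,0],[0,6.4,0],62]]' >/dev/null
python3 -m jog '[[[0,0,0],[0,1.3,0],62],[[0,0,0],[0,2.6,0],62],[[0,0,0],[0,3.9,0],62],[[0,0,0],[0,5.2,0],62],[[0,0,0],[0,6.4,0],62]]' >/dev/null
python3 - <<'E'
from h import *
st(); c=cam('wrist'); frags(c,box=(200,120,440,300))
a=np.radians(9); rows([.431,.022,.018],frame([0,0,-1],[np.cos(a),np.sin(a),0]))
E
```

```text
t8.9 [0.4294 0.0205 0.1569] ydir [ 0.001  0.    -1.   ] zdir [0.987 0.161 0.001] q [ 0.05 -0.22 -0.28  1.51  0.    1.46] F [ 0.6 -0.8  0.6] w0.0619
px [410. 294.] ctr [ 0.5136 -0.0198  0.014 ] rect mm 512 -17 size 14.0 8.6 ang of first side 9.3
px [224. 294.] ctr [ 0.3652 -0.0442  0.014 ] rect mm 366 -41 size 14.8 8.6 ang of first side 9.3
px [318. 229.] ctr [0.4313 0.0216 0.014 ] rect mm 431 23 size 30.9 38.7 ang of first side 9.3
shift [-0.04  4.63  0.06] turn [-0.01 -0.03 -0.  ] | dist mm 139 ang 0
```

```bash

python3 -m jog '[[[0,1.3,0.05],[0,0,0],62],[[0,2.6,0.05],[0,0,0],62],[[0,3.9,0.05],[0,0,0],62],[[0,4.55,0.05],[0,0,0],62],[[0,4.55,0.05],[0,0,0],62]]' 30
python3 -m jog '[[[0,0,0],[0,0,0],15],[[0,0,0],[0,0,0],15],[[0,0,0],[0,0,0],15],[[0,0,0],[0,0,0],15],[[0,0,0],[0,0,0],15]]' 30
python3 -m jog '[[[0,0,0],[0,0,0],15],[[0,-1,0],[0,0,0],15],[[0,-2,0],[0,0,0],15],[[0,-3,0],[0,0,0],15],[[0,-4,0],[0,0,0],15]]' 30
python3 - <<'E'
from h import *
st()
P=np.array([.457,.306,0]); y=np.radians(-106); X=np.array([np.cos(y),np.sin(y),0]); Y=np.array([-X[1],X[0],0])
for z in (.15,.038): rows(P+X*(-.005)+Y*-.03+[0,0,z],frame([0,0,-1],X))
E
```

```text
time_s: 9.35
tcp_pos: [0.4278, 0.0204, 0.0159]
tcp_rot: [0.542, -0.458, 0.454, -0.539]
contact_force: [-0.7, -0.1, -0.3]
width: 0.0623
time_s: 9.77
tcp_pos: [0.4322, 0.0203, 0.0226]
tcp_rot: [-0.539, 0.455, -0.457, 0.541]
contact_force: [0.4, 0.0, 7.6]
width: 0.0293
time_s: 10.18
tcp_pos: [0.4307, 0.0202, 0.1428]
tcp_rot: [-0.54, 0.456, -0.457, 0.541]
contact_force: [0.9, 0.3, -1.4]
width: 0.0294
t10.2 [0.4307 0.0202 0.1428] ydir [ 0.002  0.    -1.   ] zdir [0.986 0.167 0.002] q [ 0.05 -0.21 -0.3   1.48 -0.    1.45] F [ 0.9  0.3 -1.4] w0.0294
shift [-9.83 -0.24  1.63] turn [-2.000e-02 -1.288e+01  1.000e-02] | dist mm 299 ang 64
shift [-9.83  3.5   1.62] turn [-2.000e-02 -1.288e+01  1.000e-02] | dist mm 317 ang 64
```

```bash

python3 -m jog '[[[-1.2,0,0.2],[0,0,0],15],[[-2.4,-0.1,0.4],[0,0,0],15],[[-3.6,-0.2,0.6],[0,0,0],15],[[-4.9,-0.2,0.8],[0,0,0],15],[[-4.9,-0.2,0.8],[0,0,0],15]]' >/dev/null
python3 -m jog '[[[-1.2,0,0.2],[0,0,0],15],[[-2.4,-0.1,0.4],[0,0,0],15],[[-3.6,-0.1,0.6],[0,0,0],15],[[-4.9,-0.1,0.8],[0,0,0],15],[[-4.9,-0.1,0.8],[0,0,0],15]]' >/dev/null
python3 -m jog '[[[0,0,0],[0,-1.3,0],15],[[0,0,0],[0,-2.6,0],15],[[0,0,0],[0,-3.9,0],15],[[0,0,0],[0,-5.2,0],15],[[0,0,0],[0,-6.4,0],15]]' >/dev/null
python3 -m jog '[[[0,0,0],[0,-1.3,0],15],[[0,0,0],[0,-2.6,0],15],[[0,0,0],[0,-3.9,0],15],[[0,0,0],[0,-5.2,0],15],[[0,0,0],[0,-6.4,0],15]]' 
python3 - <<'E'
from h import *
st()
P=np.array([.457,.306,0]); y=np.radians(-106); X=np.array([np.cos(y),np.sin(y),0]); Y=np.array([-X[1],X[0],0])
rows(P+X*(-.005)+Y*-.03+[0,0,.036],frame([0,0,-1],X))
c=cam('wrist'); cv2.imwrite('pics/f.png',c['img'][:,:,::-1])
E
```

```text
time_s: 11.85
tcp_pos: [0.4292, 0.318, 0.1503]
tcp_rot: [-0.7, 0.099, -0.099, 0.7]
contact_force: [0.1, 0.7, -0.8]
width: 0.0294
t11.8 [0.4292 0.318  0.1503] ydir [ 0.001  0.001 -1.   ] zdir [0.277 0.961 0.001] q [ 0.64  0.03 -0.06  1.48 -0.    0.92] F [ 0.1  0.7 -0.8] w0.0294
shift [-0.    3.81  0.03] turn [-0.01 -0.01  0.01] | dist mm 114 ang 0
```

View pics/f.png

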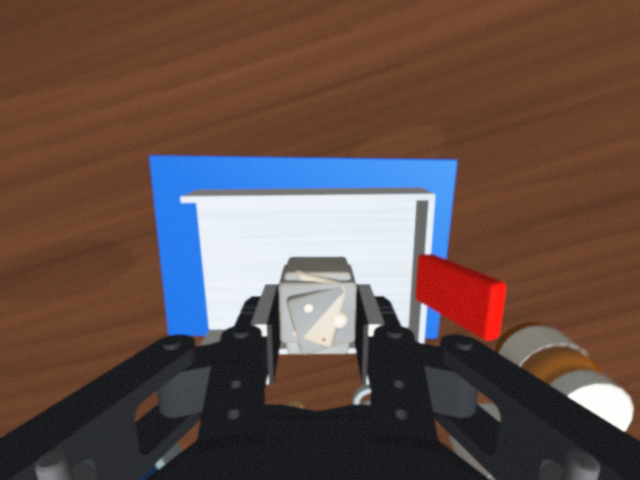

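The second fragment is held over the pan's near half. I release it and retreat.

```bash

python3 -m jog '[[[0,0.9,0],[0,0,0],15],[[0,1.9,0],[0,0,0],15],[[0,2.9,0],[0,0,0],15],[[0,3.7,0],[0,0,0],15],[[0,3.8,0],[0,0,0],15]]'
python3 -m jog '[[[0,0,0],[0,0,0],50],[[0,0,0],[0,0,0],50],[[0,0,0],[0,0,0],50],[[0,-1,0],[0,0,0],50],[[0,-2,0],[0,0,0],50]]'
python3 -m jog '[[[0,-1.2,0],[0,0,0],60],[[0,-2.4,0],[0,0,0],60],[[0,-3.6,0],[0,0,0],60],[[0,-4.8,0],[0,0,0],60],[[0,-5.5,0],[0,0,0],60]]'
python3 -m jog '[[[0,0,-1.2],[0,0,0],60],[[0,0,-2.4],[0,0,0],60],[[0,0,-3.6],[0,0,0],60],[[0,0,-4.8],[0,0,0],60],[[0,0,-6],[0,0,0],60]]' >/dev/null
python3 -m jog '[[[0,0,-1.2],[0,0,0],60],[[0,0,-2.4],[0,0,0],60],[[0,0,-3.6],[0,0,0],60],[[0,0,-4.8],[0,0,0],60],[[0,0,-6],[0,0,0],60]]' >/dev/null
python3 - <<'E'
from h import *
st(); c=cam('top'); s=cam('scene')
a=c['img'][240:330,160:460,::-1]; b=s['img'][120:380,160:540,::-1]
cv2.imwrite('pics/g.png',np.vstack([cv2.resize(a,(800,240)),cv2.resize(b,(526,360)) if 0 else cv2.copyMakeBorder(cv2.resize(b,(520,356)),0,0,0,280,0)]))
E
```

```text
time_s: 12.32
tcp_pos: [0.4271, 0.3165, 0.0315]
tcp_rot: [0.701, -0.103, 0.1, -0.698]
contact_force: [0.0, -0.4, -0.5]
width: 0.0291
time_s: 12.73
tcp_pos: [0.4286, 0.3178, 0.0965]
tcp_rot: [0.7, -0.101, 0.101, -0.7]
contact_force: [0.6, 0.1, 1.2]
width: 0.0498
time_s: 13.15
tcp_pos: [0.4294, 0.3183, 0.2667]
tcp_rot: [-0.698, 0.099, -0.103, 0.702]
contact_force: [1.0, 1.4, 0.3]
width: 0.0597
t14.0 [ 0.3264 -0.0286  0.2623] ydir [ 0.004 -0.    -1.   ] zdir [0.282 0.959 0.001] q [-0.09 -0.43 -0.23  1.77 -0.    0.2 ] F [ 0.5  0.5 -0.3] w0.0598
```

View pics/g.png

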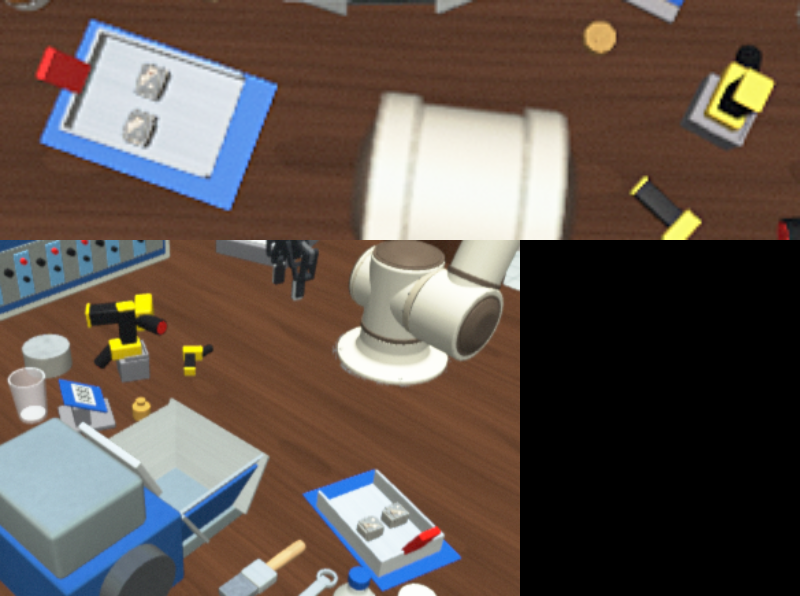

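Both fragments lie in the pan, at top-crop (152,82) and (141,128), and nothing else has moved. Next is the docked scanner at crop (740,95).

```bash
python3 - <<'E'
from h import *
a=np.radians(-26); X=np.array([np.cos(a),np.sin(a),0]);Y=np.array([-X[1],X[0],0])
rows(np.array([.471,-.335,.30])-.04*X,frame([0,0,-1],Y))
E
```

```text
shift [ 6.25 -1.22 -8.08] turn [-0.    1.83  0.05] | dist mm 309 ang 9
```

```bash

python3 -m jog '[[[0.8,-0.5,-0.8],[0,0,0],60],[[1.6,-0.8,-1.7],[0,0,0],60],[[2.3,-1.2,-2.6],[0,0,0],60],[[3.1,-1.2,-3.6],[0,0,0],60],[[3.1,-1.2,-4],[0,0,0],60]]' >/dev/null
python3 -m jog '[[[0.8,0,-0.8],[0,0.8,0],60],[[1.6,0,-1.7],[0,1.83,0],60],[[2.3,0,-2.6],[0,1.83,0],60],[[3.1,0,-3.6],[0,1.83,0],60],[[3.15,0,-4.08],[0,1.83,0],60]]' 
python3 - <<'E'
from h import *
st(); c=cam('wrist'); cv2.imwrite('pics/i.png',c['img'][:,:,::-1])
E
```

```text
time_s: 14.92
tcp_pos: [0.4409, -0.3158, 0.2957]
tcp_rot: [0.69, -0.156, 0.157, -0.689]
contact_force: [1.1, -0.2, -0.7]
width: 0.0599
t14.9 [ 0.4409 -0.3158  0.2957] ydir [ 0.001 -0.001 -1.   ] zdir [ 0.432  0.902 -0.   ] q [-0.62  0.1   0.29  1.76 -0.   -0.17] F [ 1.1 -0.2 -0.7] w0.0599
```

View pics/i.png

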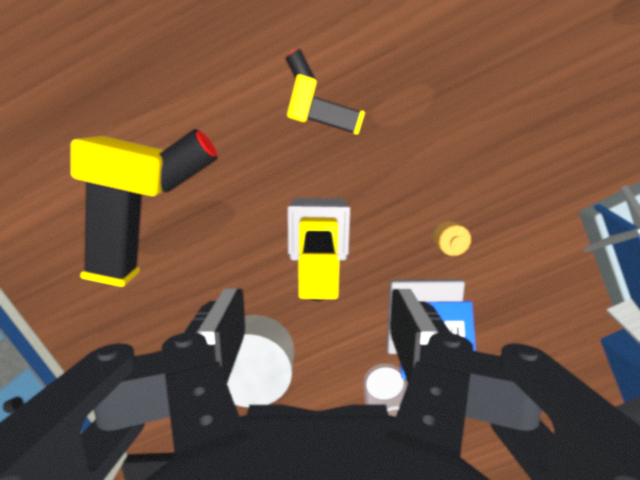

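The middle scanner is square in its dock, with its cap at (319,277) and the dock's rear rim at y≈206, x 288–350.

```bash
python3 - <<'E'
from h import *
c=cam('wrist')
k=np.array([unproj(c,u,v,.165) for u,v in [(300,255),(338,255),(339,298),(299,298)]]); cap=k.mean(0); print('cap',k.round(4),cap)
a=np.radians(-25.6); X=np.array([np.cos(a),np.sin(a),0]);Y=np.array([-X[1],X[0],0])
r=[unproj(c,u,206,.06) for u in (288,350)]; print('rear rim',r, np.degrees(np.arctan2(*(r[0]-r[1])[1::-1])))
print('dock ctr from rim',(r[0]+r[1])/2+.0305*X,'from cap',cap+.008*X)
rows(np.array([*cap[:2],.135-.008]),frame([0,0,-1],Y))
E
```

```text
cap [[ 0.4502 -0.3342  0.165 ]
 [ 0.4625 -0.3085  0.165 ]
 [ 0.4947 -0.3224  0.165 ]
 [ 0.4813 -0.3504  0.165 ]] [ 0.47217897 -0.32887037  0.165     ]
rear rim [array([ 0.42703104, -0.34156397,  0.06      ]), array([ 0.45406325, -0.28501527,  0.06      ])] -115.54938667988966
dock ctr from rim [ 0.46805304 -0.32646823  0.06      ] from cap [ 0.47939363 -0.33232705  0.165     ]
shift [1.21 5.64 0.05] turn [ 0.   -0.02 -0.  ] | dist mm 173 ang 0
```

```bash

python3 -m jog '[[[0.6,0.5,0.05],[0,0,0],60],[[1.2,1.5,0.05],[0,0,0],60],[[1.2,2.8,0.05],[0,0,0],60],[[1.2,3.6,0.05],[0,0,0],60],[[1.2,3.6,0.05],[0,0,0],60]]' 
python3 -m jog '[[[0,0.7,0],[0,0,0],60],[[0,1.4,0],[0,0,0],60],[[0,2,0],[0,0,0],60],[[0,2,0],[0,0,0],60],[[0,2,0],[0,0,0],60]]' 
python3 - <<'E'
from h import *
st();rows([.4722,-.3289,.127],frame([0,0,-1],[.432,.902,0]))
E
python3 -m jog '[[[0,0,0],[0,0,0],15],[[0,0,0],[0,0,0],15],[[0,0,0],[0,0,0],15],[[0,0,0],[0,0,0],15],[[0,0,0],[0,0,0],15]]' 50
python3 - <<'E'
from h import *
st()
E
```

```text
time_s: 15.43
tcp_pos: [0.4705, -0.3245, 0.184]
tcp_rot: [-0.689, 0.158, -0.154, 0.691]
contact_force: [-1.7, 0.8, -0.9]
width: 0.06
time_s: 15.85
tcp_pos: [0.4721, -0.3264, 0.1305]
tcp_rot: [0.69, -0.156, 0.157, -0.689]
contact_force: [-0.5, -0.9, 0.5]
width: 0.0597
t15.8 [ 0.4721 -0.3264  0.1305] ydir [ 0.001 -0.001 -1.   ] zdir [ 0.431  0.902 -0.   ] q [-0.61  0.13  0.01  1.45  0.   -0.16] F [-0.5 -0.9  0.5] w0.0597
shift [ 0.04  0.12 -0.07] turn [0.   0.01 0.02] | dist mm 4 ang 0
time_s: 16.27
tcp_pos: [0.4724, -0.3276, 0.1305]
tcp_rot: [0.69, -0.155, 0.158, -0.689]
contact_force: [-0.8, 0.4, 6.4]
width: 0.0275
t16.3 [ 0.4724 -0.3276  0.1305] ydir [ 0.003 -0.002 -1.   ] zdir [ 0.432  0.902 -0.001] q [-0.61  0.13  0.01  1.44 -0.   -0.16] F [-0.8  0.4  6.4] w0.0275
```

Scanner gripped at 27.5 mm. I lift it and look closely at both labels in the first pictures.

```bash

python3 -m jog '[[[0,-0.3,0],[0,0,0],15],[[0,-0.8,0],[0,0,0],15],[[0,-1.6,0],[0,0,0],15],[[0,-2.6,0],[0,0,0],15],[[0,-3.5,0],[0,0,0],15]]' 50
python3 - <<'E'
from h import *
t=cv2.imread('pics/top0.png');s=cv2.imread('pics/scene0.png')
r=lambda i,x0,y0,x1,y1,k:cv2.resize(i[y0:y1,x0:x1],None,fx=k,fy=k,interpolation=cv2.INTER_CUBIC)
M=np.zeros((564,720,3),np.uint8)
M[:360,:360]=r(t,385,203,430,248,8); M[:320,360:]=r(s,200,218,245,258,8); M[360:,:360]=r(t,275,148,335,182,6)
cv2.imwrite('pics/j.png',M)
E
```

```text
time_s: 16.68
tcp_pos: [0.4714, -0.3268, 0.2352]
tcp_rot: [-0.69, 0.157, -0.156, 0.69]
contact_force: [0.7, -0.5, -1.1]
width: 0.0276
```

View pics/j.png

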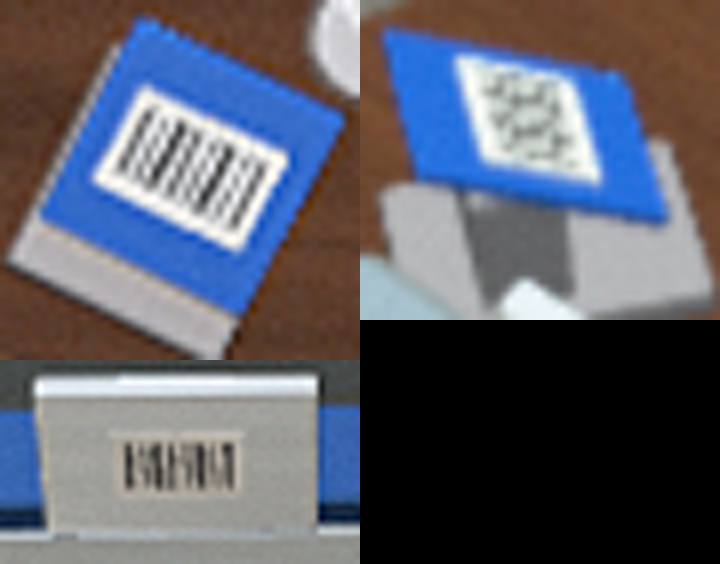

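Labels: the card is in the top crop at (94–288, 86–249) and in the scene crop at (457–603, 54–186). The crusher label is at (113–243, 437–497).

```bash
cat > labels.py <<'E'
from h import *
t=cam('top');s=cam('scene')
def up(c,p,x0,y0,k): return [(x0+(u+.5)/k-.5,y0+(v+.5)/k-.5) for u,v in p]
A=up(t,[(143,86),(288,155),(241,249),(94,180)],385,203,8)
B=up(s,[(97,54),(213,71),(243,186),(124,164)],200,218,8)
ca=np.mean(A,0);cb=np.mean(B,0)
print('card tri',tri([(t,*ca),(s,*cb)]),'top@.06',unproj(t,*ca,.06),'scene@.06',unproj(s,*cb,.06))
# fit yaw+position by least squares to top corners
from scipy.optimize import least_squares
def lab(p,z,tilt):
    x,y,psi=p; nh=np.array([np.cos(psi),np.sin(psi),0]); n=nh*np.cos(tilt)+np.array([0,0,np.sin(tilt)])
    Y=np.cross([0,0,1],nh); U=np.cross(n,Y)
    return np.array([x,y,z])+np.array([a*Y+b*U for a,b in [(-.03,.02),(.03,.02),(.03,-.02),(-.03,-.02)]]),n
def fit(c,Q,z,tilt,p0):
    Q=np.array(Q)
    def f(p):
        pr=proj(c,lab(p,z,tilt)[0]); return min([(pr-np.roll(Q,k,0)).ravel() for k in (0,2)]+[(pr-np.roll(Q[::-1],k,0)).ravel() for k in (0,2)],key=lambda e:e@e)
    o=least_squares(f,p0); print('fit',o.x[:2].round(4),'nyaw',np.degrees(o.x[2]).round(1),'rms px',np.sqrt(o.cost/4).round(2)); return o.x
fit(t,A,.06,np.radians(65),[.63,-.26,2.9])
C=up(t,[(113,77),(243,77),(241,137),(115,135)],275,148,6)
fit(t,C,.175,np.radians(25),[.76,.045,3.15])
E
python3 labels.py
```

```text
card tri [ 0.63459034 -0.26074925  0.0597268 ] top@.06 [ 0.63441618 -0.260605    0.06      ] scene@.06 [ 0.63484693 -0.26054114  0.06      ]
fit [ 0.6344 -0.2605] nyaw 155.6 rms px 0.12
fit [0.7603 0.0525] nyaw 181.5 rms px 0.29
```

```bash
cat > scan.py <<'E'
from h import *
import sys
def pose(L,yaw,tilt,d=.08):
    nh=np.array([np.cos(yaw),np.sin(yaw),0]); n=nh*np.cos(tilt)+np.array([0,0,np.sin(tilt)])
    b=-n; Y=np.cross([0,0,1],-nh); w=np.cross(b,Y)   # beam, scanner y, beam x y
    # scanner x at 45deg above beam: x=(b+u)/sqrt2, z=(u-b)/sqrt2, u=up-ish perp
    u=np.cross(b,Y); u=u if u[2]>0 else -u
    X=(b+u)/2**.5; Z=(u-b)/2**.5
    nose=np.array(L)+d*n
    tcp=nose-X*.0674+Z*.0959
    return tcp,frame(-Z,Y),X,Y,Z
cfg={'card':([.6345,-.2606,.06],np.radians(155.6),np.radians(65)),'crush':([.7603,.0525,.175],np.radians(181.5),np.radians(25))}
if __name__=='__main__':
    p,r,X,Y,Z=pose(*cfg[sys.argv[1]],d=float(sys.argv[2]) if len(sys.argv)>2 else .08); st(); print('tcp',p.round(4),'X',X.round(3),'Z',Z.round(3)); rows(p,r)
    s=arm.state();q=R.from_quat(s['tcp_rot']);m=q.as_matrix();sg=np.sign(m[:,2]@Y);x,y,z=m[:,0]*sg,m[:,2]*sg,-m[:,1]
    no=s['tcp_pos']+.0674*x-.0959*z; b=(x-z)/2**.5; L,yaw,t=cfg[sys.argv[1]]; n=np.array([np.cos(yaw)*np.cos(t),np.sin(yaw)*np.cos(t),np.sin(t)])
    dd=no-np.array(L); print('nose',no.round(4),'off axis mm',(1000*(dd-n*(dd@n))).round(1),'dist',round(1000*dd@n,1),'ang',np.degrees(np.arccos(-b@n)).round(2))
E
python3 scan.py card; python3 scan.py crush
```

```text
t16.8 [ 0.4728 -0.3277  0.2389] ydir [ 0.006 -0.004 -1.   ] zdir [ 0.431  0.902 -0.001] q [-0.61  0.14  0.23  1.65  0.   -0.16] F [-0.5 -0.6 -1. ] w0.0276
tcp [ 0.5759 -0.234   0.2457] X [ 0.856 -0.388 -0.342] Z [ 0.311 -0.141  0.94 ]
shift [ 1.76 -0.22  4.3 ] turn [-0.03 -0.23  4.08] | dist mm 139 ang 20
nose [ 0.5341 -0.3571  0.1435] off axis mm [ -62.9 -113.6   -4.8] dist 97.5 ang 20.42
t16.8 [ 0.4728 -0.3277  0.2389] ydir [ 0.006 -0.004 -1.   ] zdir [ 0.431  0.902 -0.001] q [-0.61  0.14  0.23  1.65  0.   -0.16] F [-0.5 -0.6 -1. ] w0.0276
tcp [0.5917 0.0481 0.2759] X [0.939 0.025 0.342] Z [-0.342 -0.009  0.94 ]
shift [-1.82 -1.26 13.01] turn [ 0.98 -5.35 -3.85] | dist mm 396 ang 33
nose [ 0.5341 -0.3571  0.1435] off axis mm [ -43.8 -404.9 -116.6] dist 201.3 ang 29.41
```

```bash

python3 -m jog '[[[0.2,-0.5,0.8],[0,0,0],15],[[0.5,-0.8,1.8],[0,0,1],15],[[0.9,-0.8,2.8],[0,-0.2,2],15],[[1.4,-0.6,3.8],[0,-0.23,3],15],[[1.76,-0.22,4.3],[0,-0.23,4.08],15]]' 
python3 -m jog '[[[0,0,0],[0,0,0],15],[[0,0,0],[0,0,0],15],[[0,0,0],[0,0,0],15]]' 
python3 scan.py card
python3 - <<'E'
from h import *
s=cam('scene'); c=cam('wrist')
cv2.imwrite('pics/k.png',np.hstack([cv2.resize(s['img'][130:290,150:350],(440,352)),cv2.resize(c['img'],(360,352))])[:,:,::-1])
E
```

```text
time_s: 17.2
tcp_pos: [0.5721, -0.2343, 0.2446]
tcp_rot: [-0.656, 0.26, -0.034, 0.708]
contact_force: [0.6, -1.3, -1.2]
width: 0.0273
time_s: 17.45
tcp_pos: [0.5704, -0.2369, 0.2431]
tcp_rot: [-0.656, 0.26, -0.034, 0.708]
contact_force: [0.2, 0.6, -1.2]
width: 0.0275
t17.4 [ 0.5704 -0.2369  0.2431] ydir [-0.293  0.137 -0.946] zdir [0.414 0.91  0.004] q [-0.4   0.65  0.86  2.11  0.01  0.02] F [ 0.2  0.6 -1.2] w0.0275
tcp [ 0.5759 -0.234   0.2457] X [ 0.856 -0.388 -0.342] Z [ 0.311 -0.141  0.94 ]
shift [ 0.09 -0.12  0.16] turn [-0.04  0.01  0.23] | dist mm 7 ang 1
nose [ 0.6004 -0.2501  0.1305] off axis mm [-3.7 -3.3 -1. ] dist 78.9 ang 1.15
```

View pics/k.png

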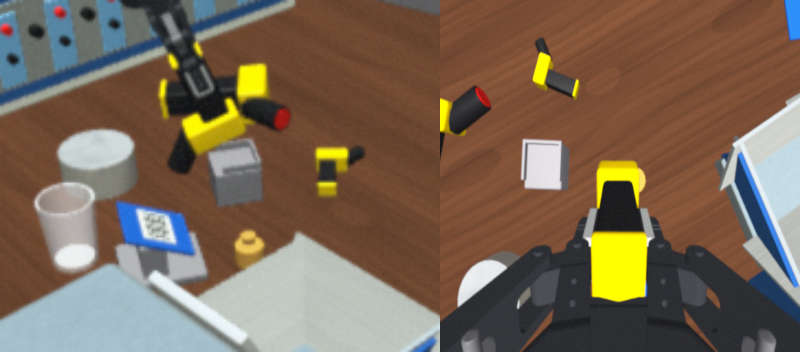

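The scanner points at the card label, with the nose at about scene-crop (178,167). I check that against the estimate and correct.

```bash
python3 -m jog '[[[0.09,-0.12,0.16],[0,0,0.23],15],[[0.09,-0.12,0.16],[0,0,0.23],15],[[0.09,-0.12,0.16],[0,0,0.23],15]]' >/dev/null
python3 scan.py card; python3 - <<'E'
from h import *
from scan import *
s=cam('scene'); st_=arm.state(); m=R.from_quat(st_['tcp_rot']).as_matrix(); x,y,z=m[:,0],m[:,2],-m[:,1]; print(x@[.9,-.4,0])
o=st_['tcp_pos']-.0805*z+.008*x
P=lambda a:proj(s,o+a[0]*x+a[1]*y+a[2]*z)[0]
im=s['img'][:,:,::-1].copy(); im=cv2.resize(im[110:270,170:330],(640,640),interpolation=cv2.INTER_CUBIC)
q=lambda a:tuple(int(v) for v in (P(a)-[170,110])*4)
for a in [(.032,.02,0),(.032,-.02,0),(-.032,.02,0),(-.032,-.02,0),(.032,.02,.03),(-.032,.02,.03),(.032,-.02,.03),(-.025,.014,.115),(.009,.014,.115),(.009,-.014,.115),(.0594,0,-.0154)]: cv2.circle(im,q(a),3,(255,0,255),-1)
cv2.imwrite('pics/l.png',im[:580])
E
```

```text
t17.8 [ 0.5752 -0.2343  0.2492] ydir [-0.305  0.143 -0.942] zdir [0.414 0.91  0.004] q [-0.39  0.69  0.93  2.15  0.02  0.03] F [ 0.1 -0.4 -0.6] w0.0271
tcp [ 0.5759 -0.234   0.2457] X [ 0.856 -0.388 -0.342] Z [ 0.311 -0.141  0.94 ]
shift [0.06 0.1  0.02] turn [-0.05  0.    0.07] | dist mm 4 ang 0
nose [ 0.6038 -0.2468  0.1362] off axis mm [ 1.3 -0.7  0.7] dist 83.3 ang 0.38
0.9272279673369216
```

View pics/l.png

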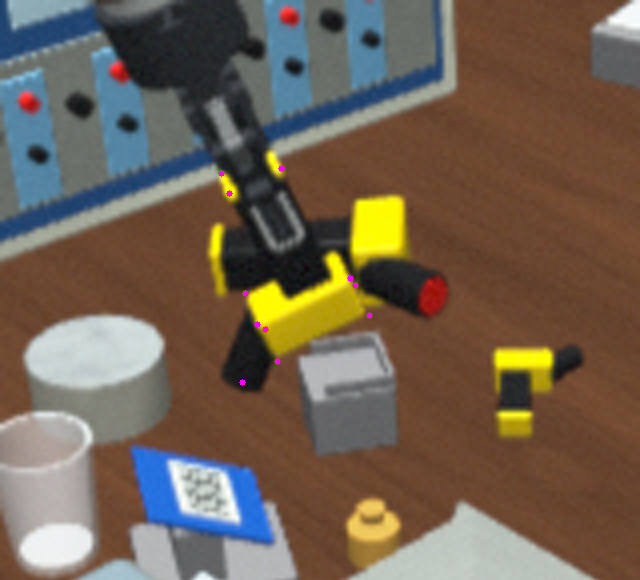

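The predicted outline lies on the scanner to within about 3–5 mm, with the nose within 2 mm. I hold here for about 1.7 s.

```bash
H='hold'; 
python3 -m jog '[[[0,0,0],[0,0,0],15],[[0,0,0],[0,0,0],15],[[0,0,0],[0,0,0],15],[[0,0,0],[0,0,0],15],[[0,0,0],[0,0,0],15]]' >/dev/null
python3 scan.py card
python3 -m jog '[[[0,0,0],[0,0,0],15],[[0,0,0],[0,0,0],15],[[0,0,0],[0,0,0],15],[[0,0,0],[0,0,0],15],[[0,0,0],[0,0,0],15]]' >/dev/null
python3 -m jog '[[[0,0,0],[0,0,0],15],[[0,0,0],[0,0,0],15],[[0,0,0],[0,0,0],15],[[0,0,0],[0,0,0],15],[[0,0,0],[0,0,0],15]]' >/dev/null
python3 -m jog '[[[0,0,0],[0,0,0],15],[[0,0,0],[0,0,0],15],[[0,0,0],[0,0,0],15],[[0,0,0],[0,0,0],15],[[0,0,0],[0,0,0],15]]' >/dev/null
python3 scan.py card;python3 scan.py crush
```

```text
t18.3 [ 0.5758 -0.234   0.2463] ydir [-0.309  0.144 -0.94 ] zdir [0.414 0.91  0.004] q [-0.39  0.69  0.93  2.15  0.02  0.03] F [ 0.3  0.1 -1.5] w0.0275
tcp [ 0.5759 -0.234   0.2457] X [ 0.856 -0.388 -0.342] Z [ 0.311 -0.141  0.94 ]
shift [ 0.01  0.02 -0.  ] turn [-0.04  0.01  0.01] | dist mm 1 ang 0
nose [ 0.6039 -0.2462  0.1331] off axis mm [0.4 0.3 0.1] dist 80.6 ang 0.19
t19.5 [ 0.5759 -0.2339  0.2463] ydir [-0.309  0.145 -0.94 ] zdir [0.414 0.91  0.004] q [-0.39  0.69  0.93  2.15  0.02  0.03] F [ 0.3 -0.  -1. ] w0.0274
tcp [ 0.5759 -0.234   0.2457] X [ 0.856 -0.388 -0.342] Z [ 0.311 -0.141  0.94 ]
shift [ 0.01  0.02 -0.  ] turn [-0.04  0.01  0.01] | dist mm 1 ang 0
nose [ 0.604  -0.2462  0.1331] off axis mm [0.5 0.3 0.1] dist 80.5 ang 0.19
t19.5 [ 0.5759 -0.2339  0.2463] ydir [-0.309  0.145 -0.94 ] zdir [0.414 0.91  0.004] q [-0.39  0.69  0.93  2.15  0.02  0.03] F [ 0.3 -0.  -1. ] w0.0274
tcp [0.5917 0.0481 0.2759] X [0.939 0.025 0.342] Z [-0.342 -0.009  0.94 ]
shift [-3.53  0.27  8.78] turn [-0.04 -5.29 -7.84] | dist mm 284 ang 47
nose [ 0.604  -0.2462  0.1331] off axis mm [ -37.6 -295.6  -97.3] dist 131.0 ang 43.18
```

```bash

python3 -m jog '[[[-0.5,-0.8,0],[0,0,0],15],[[-1,-1.5,0],[0,0,0],15],[[-1.5,-2,0],[0,0,-1],15],[[-2,-2,0],[0,0,-2],15],[[-2,-2,0],[0,0,-3],15]]' >/dev/null
python3 -m jog '[[[0,0,0],[0,-0.8,-1],15],[[0,0,0],[0,-1.6,-2],15],[[0,0,0],[0,-2.4,-3],15],[[0,0,0],[0,-3.2,-4],15],[[0,0,0],[0,-4,-4.8],15]]' >/dev/null
python3 scan.py crush
```

```text
t20.4 [ 0.5433 -0.2192  0.3242] ydir [ 0.31  -0.057 -0.949] zdir [ 0.078  0.996 -0.035] q [-0.42 -0.1   0.11  1.47  0.07 -0.33] F [-0.8  0.3 -1.7] w0.0276
tcp [0.5917 0.0481 0.2759] X [0.939 0.025 0.342] Z [-0.342 -0.009  0.94 ]
shift [0.46 1.52 9.06] turn [ 0.77 -1.   -0.37] | dist mm 276 ang 7
nose [ 0.6368 -0.229   0.2543] off axis mm [  14.3 -277.9   15. ] dist 152.0 ang 6.52
```

```bash

python3 -m jog '[[[0,0,0.9],[0,0,0],15],[[0,0,2],[0.2,-0.3,0],15],[[0,0,3.2],[0.4,-0.6,-0.2],15],[[0,0.3,4.4],[0.6,-0.8,-0.3],15],[[0,0.5,5],[0.77,-1,-0.37],15]]' >/dev/null
python3 scan.py crush
```

```text
t20.8 [ 0.5603 -0.0682  0.3041] ydir [ 0.338  0.012 -0.941] zdir [-0.025  1.     0.004] q [-0.15 -0.19 -0.02  1.41  0.06 -0.17] F [ 0.4  0.6 -2. ] w0.0275
tcp [0.5917 0.0481 0.2759] X [0.939 0.025 0.342] Z [-0.342 -0.009  0.94 ]
shift [0.76 1.29 3.84] turn [-0.04 -0.03 -0.05] | dist mm 124 ang 0
nose [ 0.6561 -0.0655  0.2366] off axis mm [   7.5 -115.     9.5] dist 123.3 ang 0.26
```

```bash

python3 -m jog '[[[0.1,0.1,1],[0,0,0],15],[[0.2,0.4,2],[0,0,0],15],[[0.4,0.8,3],[0,0,-0.05],15],[[0.6,1.1,3.84],[0,0,-0.05],15],[[0.76,1.29,3.84],[0,0,-0.05],15]]' >/dev/null
python3 -m jog '[[[0,0,0],[0,0,0],15],[[0,0,0],[0,0,0],15],[[0,0,0],[0,0,0],15]]' >/dev/null
python3 scan.py crush
```

```text
t21.4 [0.5924 0.0441 0.2762] ydir [ 0.341  0.01  -0.94 ] zdir [-0.022  1.     0.003] q [ 0.08 -0.14 -0.03  1.33 -0.02  0.06] F [ 0.   0.1 -1.8] w0.0273
tcp [0.5917 0.0481 0.2759] X [0.939 0.025 0.342] Z [-0.342 -0.009  0.94 ]
shift [-0.02  0.    0.13] turn [-0.01 -0.06 -0.01] | dist mm 4 ang 0
nose [0.6884 0.0464 0.209 ] off axis mm [ 0.3 -4.3  0.4] dist 79.6 ang 0.17
```

```bash

python3 -m jog '[[[0,0,0.13],[0,0,0],15],[[0,0,0.13],[0,0,0],15],[[0,0,0.13],[0,0,0],15],[[0,0,0.13],[0,0,0],15],[[0,0,0.13],[0,0,0],15]]' >/dev/null
python3 scan.py crush | tail -1
python3 -m jog '[[[0,0,0],[0,0,0],15],[[0,0,0],[0,0,0],15],[[0,0,0],[0,0,0],15],[[0,0,0],[0,0,0],15],[[0,0,0],[0,0,0],15]]' >/dev/null
python3 -m jog '[[[0,0,0],[0,0,0],15],[[0,0,0],[0,0,0],15],[[0,0,0],[0,0,0],15],[[0,0,0],[0,0,0],15],[[0,0,0],[0,0,0],15]]' >/dev/null
python3 -m jog '[[[0,0,0],[0,0,0],15],[[0,0,0],[0,0,0],15],[[0,0,0],[0,0,0],15],[[0,0,0],[0,0,0],15],[[0,0,0],[0,0,0],15]]' >/dev/null
python3 -m jog '[[[0,0,0],[0,0,0],15],[[0,0,0],[0,0,0],15],[[0,0,0],[0,0,0],15],[[0,0,0],[0,0,0],15],[[0,0,0],[0,0,0],15]]' >/dev/null
python3 scan.py crush
python3 - <<'E'
from h import *
rows([.4724,-.3276,.23],frame([0,0,-1],[.432,.902,0]))
c=cam('top'); crop(c,260,140,360,230,6,'pics/m.png')
E
```

```text
nose [0.6886 0.0509 0.2088] off axis mm [0.1 0.3 0.3] dist 79.3 ang 0.14
t23.5 [0.5926 0.0488 0.2757] ydir [ 0.341  0.01  -0.94 ] zdir [-0.023  1.     0.003] q [ 0.09 -0.14 -0.03  1.33 -0.02  0.07] F [-0.3 -0.9 -1.6] w0.0273
tcp [0.5917 0.0481 0.2759] X [0.939 0.025 0.342] Z [-0.342 -0.009  0.94 ]
shift [-0.03 -0.01 -0.02] turn [-0.02 -0.05 -0.01] | dist mm 1 ang 0
nose [0.6886 0.0511 0.2086] off axis mm [0.  0.5 0.1] dist 79.2 ang 0.13
shift [ -4.54  -0.06 -12.46] turn [-0.97  5.32  3.91] | dist mm 398 ang 33
```

View pics/m.png

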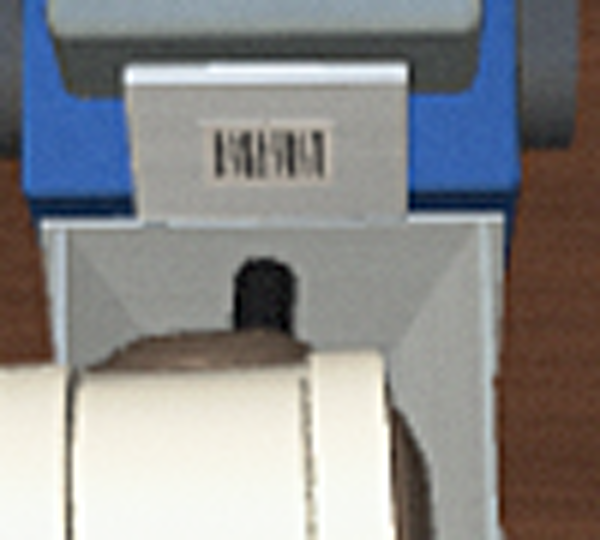

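The nose sits at crop (264,265), centred under the label at (268,152). I return the scanner to the dock.

```bash

python3 -m jog '[[[-0.7,-0.5,0],[0,0,0],15],[[-1.4,-1,-0.6],[0,0,0],15],[[-2,-1,-1.8],[0,0,0],15],[[-2.4,-1,-3],[0,0,0],15],[[-2.6,-1,-4.2],[0,0,0],15]]' >/dev/null
python3 -m jog '[[[-0.1,0,-1.1],[0,0,0],15],[[-0.3,0,-2.2],[0,0.8,0.8],15],[[-0.5,0,-3.3],[0,1.6,1.6],15],[[-0.7,0,-4.4],[0,2.4,2.4],15],[[-0.9,0,-5.4],[0,3.3,3.1],15]]' >/dev/null
python3 - <<'E'
from h import *
st();rows([.4724,-.3276,.23],frame([0,0,-1],[.432,.902,0]))
E
```

```text
t24.4 [ 0.4898 -0.2435  0.2676] ydir [ 0.078  0.043 -0.996] zdir [0.259 0.964 0.062] q [-0.5   0.04  0.17  1.66  0.08 -0.23] F [ 0.2  0.6 -1.3] w0.0273
shift [ 0.1   1.08 -2.93] turn [-0.78  2.09  0.67] | dist mm 94 ang 12
```

```bash

python3 -m jog '[[[0.1,0,-1],[-0.3,0.8,0.3],15],[[0.1,0.2,-2],[-0.6,1.6,0.5],15],[[0.1,0.6,-2.93],[-0.78,2.09,0.67],15],[[0.1,1.05,-2.93],[-0.78,2.09,0.67],15],[[0.1,1.05,-2.93],[-0.78,2.09,0.67],15]]' >/dev/null
python3 -m jog '[[[0,0,0],[0,0,0],15],[[0,0,0],[0,0,0],15],[[0,0,0],[0,0,0],15]]' >/dev/null
python3 - <<'E'
from h import *
st();rows([.4724,-.3276,.1305],frame([0,0,-1],[.432,.902,0]))
E
```

```text
t25.1 [ 0.4736 -0.3253  0.232 ] ydir [ 0.004 -0.001 -1.   ] zdir [0.428 0.904 0.   ] q [-0.6   0.14  0.21  1.64  0.   -0.16] F [-0.5 -0.1 -1.3] w0.0272
shift [-0.02  3.38 -0.09] turn [-0.    0.05  0.05] | dist mm 102 ang 0
```

```bash

python3 -m jog '[[[0,0.8,-0.09],[0,0.05,0.05],15],[[0,1.6,-0.09],[0,0.05,0.05],15],[[0,2.3,-0.09],[0,0.05,0.05],15],[[0,2.8,-0.09],[0,0.05,0.05],15],[[0,2.8,-0.09],[0,0.05,0.05],15]]'
python3 - <<'E'
from h import *
st();rows([.4724,-.3276,.1305],frame([0,0,-1],[.432,.902,0]))
E
python3 -m jog '[[[0,0,0],[0,0,0],15],[[0,0.2,0],[0,0,0],15],[[0,0.4,0],[0,0,0],15],[[0,0.5,0],[0,0,0],15],[[0,0.55,0],[0,0,0],15]]' 
python3 -m jog '[[[0,0,0],[0,0,0],15],[[0,0,0],[0,0,0],15],[[0,0,0],[0,0,0],15]]'
```

```text
time_s: 25.48
tcp_pos: [0.4714, -0.3271, 0.1442]
tcp_rot: [-0.689, 0.158, -0.155, 0.69]
contact_force: [-0.1, -0.3, -1.8]
width: 0.0276
t25.5 [ 0.4714 -0.3271  0.1442] ydir [-0.005  0.003 -1.   ] zdir [0.432 0.902 0.001] q [-0.61  0.13  0.04  1.48  0.   -0.16] F [-0.1 -0.3 -1.8] w0.0276
shift [ 0.04  0.46 -0.  ] turn [-0.01  0.   -0.06] | dist mm 14 ang 0
time_s: 25.9
tcp_pos: [0.4722, -0.3283, 0.1305]
tcp_rot: [-0.689, 0.157, -0.156, 0.69]
contact_force: [-3.7, 1.7, 10.1]
width: 0.0276
time_s: 26.15
tcp_pos: [0.4723, -0.3283, 0.1306]
tcp_rot: [-0.689, 0.157, -0.156, 0.69]
contact_force: [0.1, 1.3, 2.4]
width: 0.0275
```

Contact came at the original height, so it is seated. I release and lift off.

```bash

python3 -m jog '[[[0,0,0],[0,0,0],55],[[0,0,0],[0,0,0],55],[[0,0,0],[0,0,0],55],[[0,0,0],[0,0,0],55],[[0,0,0],[0,0,0],55]]' 
python3 -m jog '[[[0,-0.8,0],[0,0,0],55],[[0,-1.8,0],[0,0,0],55],[[0,-2.8,0],[0,0,0],55],[[0,-3.8,0],[0,0,0],55],[[-1.2,-4.8,0],[0,0,0],55]]' >/dev/null
python3 -m jog '[[[0,0,0],[0,0,0],55],[[0,0,0],[0,0,0],55],[[0,0,0],[0,0,0],55]]' >/dev/null
python3 - <<'E'
from h import *
st(); w=cam('wrist')['img'];t=cam('top')['img'];s=cam('scene')['img']
a=cv2.resize(w[100:360,220:460],(369,400)); b=cv2.resize(t[250:310,400:460],(400,400)); 
c=cv2.resize(s[140:270,190:320],(400,400))
top=np.hstack([b,c]); 
bot=np.hstack([cv2.resize(t[230:330,160:360],(400,200)), cv2.resize(w[100:340,160:480],(267,200)), np.zeros((200,133,3),np.uint8)])
cv2.imwrite('pics/n.png',np.vstack([top,bot])[:,:,::-1])
E
```

```text
time_s: 26.57
tcp_pos: [0.4721, -0.3283, 0.13]
tcp_rot: [-0.689, 0.158, -0.156, 0.69]
contact_force: [0.0, 0.3, 0.1]
width: 0.055
t27.2 [ 0.4436 -0.3147  0.2706] ydir [-0.001  0.001 -1.   ] zdir [0.433 0.901 0.   ] q [-0.62  0.09  0.23  1.72  0.   -0.17] F [ 0.4  0.3 -0.8] w0.0553
```

View pics/n.png

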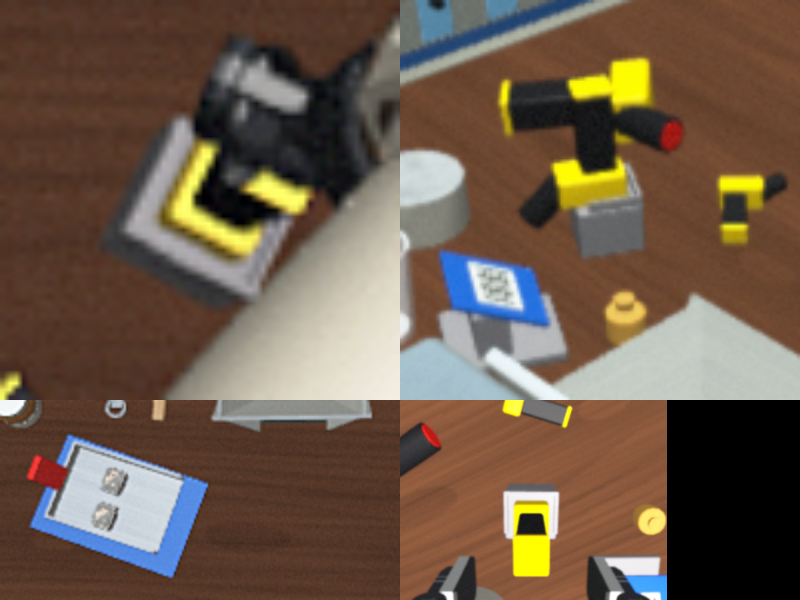

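The scanner stands upright in its dock, and both fragments are still in the pan at (112,480) and (104,517) in the lower-left crop. I go back over the pan and work out the clearance to the jar and bottle.

```bash
python3 - <<'E'
from h import *
t=cam('top')
print('jar lid',unproj(t,165,230,.08),'bottle cap',unproj(t,180,202,.14),'bottle shoulder',unproj(t,185,207,.10))
X=np.array([np.cos(np.radians(-105.7)),np.sin(np.radians(-105.7)),0])
P=np.array([.457,.306,.003]); print('grip',P-X*.0982+[0,0,.0676])
rows([.45,.30,.28],frame([0,0,-1],X))
E
```

```text
jar lid [0.58208137 0.4538345  0.08      ] bottle cap [0.65081547 0.39942375 0.14      ] bottle shoulder [0.64821543 0.3964717  0.1       ]
grip [0.48357296 0.40053633 0.0706    ]
shift [-8.67 -0.3  18.56] turn [-0.01 -1.99 -0.05] | dist mm 615 ang 10
```

```bash

python3 -m jog '[[[-0.5,-0.3,1.1],[0,0,0],60],[[-1,-0.3,2.2],[0,0,0],60],[[-1.5,-0.3,3.4],[0,0,0],60],[[-2,-0.3,4.6],[0,0,0],60],[[-2.17,-0.3,4.64],[0,0,0],60]]' >/dev/null
python3 -m jog '[[[-0.5,0,1.1],[0,0,0],60],[[-1,0,2.2],[0,0,0],60],[[-1.5,0,3.4],[0,0,0],60],[[-2,0,4.6],[0,0,0],60],[[-2.17,0,4.64],[0,0,0],60]]' >/dev/null
python3 -m jog '[[[-0.5,0,1.1],[0,0,0],60],[[-1,0,2.2],[0,0,0],60],[[-1.5,0,3.4],[0,0,0],60],[[-2,0,4.6],[0,0,0],60],[[-2.17,0,4.64],[0,0,0],60]]' >/dev/null
python3 -m jog '[[[-0.5,0,1.1],[0,-0.5,0],60],[[-1,0,2.2],[0,-1,0],60],[[-1.5,0,3.4],[0,-2,0],60],[[-2,0,4.6],[0,-2,0],60],[[-2.17,0,4.64],[0,-2,0],60]]' >/dev/null
python3 -m jog '[[[0,0,0],[0,0,0],60],[[0,0,0],[0,0,0],60],[[0,0,0],[0,0,0],60]]' >/dev/null
cat > pan.py <<'E'
from h import *
from scipy.optimize import least_squares
def panfit(c):
    """pan pose from the red handle blob centroid + rear wall/pan blob; mat from blue"""
    im=c['img'].astype(int); h=cv2.cvtColor(c['img'],cv2.COLOR_RGB2HSV)
    red=((h[...,1]>150)&((h[...,0]<8)|(h[...,0]>172))&(h[...,2]>80)).astype(np.uint8)
    blue=((h[...,0]>100)&(h[...,0]<120)&(h[...,1]>120)).astype(np.uint8)
    n,l,s,ce=cv2.connectedComponentsWithStats(red); k=1+np.argmax(s[1:,4]); r=ce[k]; ry,rx=np.nonzero(l==k)
    hull=cv2.convexHull(np.c_[rx,ry].astype(np.int32)); rect=cv2.minAreaRect(hull)
    print('red px',r.round(1),'area',s[k,4],'plate centre@.065',unproj(c,*r,.0652).round(4))
    return r
E
python3 - <<'E'
from pan import *
st(); c=cam('wrist'); panfit(c); frags(c,zc=.02)
cv2.imwrite('pics/o.png',c['img'][:,:,::-1])
# corners of pan wall white by edges: candidates
X=np.array([np.cos(np.radians(-105.7)),np.sin(np.radians(-105.7)),0]);Y=np.array([-X[1],X[0],0])
P=np.array([.457,.306,.003]); 
print('pred plate px',proj(c,P-X*.0957+[0,0,.0622]).round(1))
E
```

```text
t29.4 [0.45   0.2989 0.2808] ydir [-0.002  0.001 -1.   ] zdir [0.271 0.963 0.001] q [0.59 0.08 0.25 1.74 0.   0.86] F [-0.4 -0.2  1. ] w0.0601
red px [425.4 215.7] area 2041 plate centre@.065 [0.4835 0.3994 0.0652]
px [144. 453.] ctr [ 0.7099 -0.0065  0.02  ] rect mm 716 -6 size 57.5 139.3 ang of first side 38.3
px [ 88. 421.] ctr [ 0.6434 -0.0583  0.02  ] rect mm 645 -60 size 10.3 39.7 ang of first side 36.0
px [235. 399.] ctr [0.6665 0.1338 0.02  ] rect mm 663 134 size 8.0 51.1 ang of first side 88.8
px [329. 386.] ctr [0.678  0.2524 0.02  ] rect mm 676 252 size 43.9 66.2 ang of first side 87.8
px [426. 336.] ctr [0.6409 0.3818 0.02  ] rect mm 643 384 size 19.7 18.8 ang of first side 74.4
px [208. 336.] ctr [0.5711 0.1323 0.02  ] rect mm 572 130 size 18.5 18.8 ang of first side 74.4
px [467. 333.] ctr [0.6474 0.4289 0.02  ] rect mm 652 430 size 82.0 20.1 ang of first side 29.3
px [379. 354.] ctr [0.642  0.3223 0.02  ] rect mm 646 323 size 147.9 38.3 ang of first side 2.5
px [510. 299.] ctr [0.6201 0.4858 0.02  ] rect mm 620 486 size 73.9 63.1 ang of first side 30.3
px [477. 271.] ctr [0.5708 0.451  0.02  ] rect mm 576 453 size 39.1 61.6 ang of first side 36.3
px [325. 207.] ctr [0.4573 0.3069 0.02  ] rect mm 460 305 size 180.4 126.3 ang of first side 74.4
pred plate px [[424.  215.5]]
```

The pan pose agrees to about 1 mm. Now the pre-grasp.

```bash
cat >> pan.py <<'E'
YAW=np.radians(-105.6)
X=np.array([np.cos(YAW),np.sin(YAW),0]);Y=np.array([-X[1],X[0],0]);Zw=np.array([0,0,1.])
P0=np.array([.4575,.3068,.003])
def tcp_for(P,X,tilt,Y=None):
    """TCP pose holding the pan with origin P, heading X (level), nose-down tilt rad"""
    x=X*np.cos(tilt)-Zw*np.sin(tilt); z=X*np.sin(tilt)+Zw*np.cos(tilt)
    l=-.423*x+.906*z; g=P-.083*x+.035*z+.036*l
    return g-.008*l, frame(-l,.906*x+.423*z), l
E
python3 - <<'E'
from pan import *
p,r,l=tcp_for(P0,X,0); print(p); rows(p+.09*l,r); rows(p,r)
E
```

```text
[0.48300543 0.39815019 0.063368  ]
shift [0.17 4.54 4.75] turn [-5.02 -0.02 -0.03] | dist mm 197 ang 25
shift [0.17 7.26 3.48] turn [-5.02 -0.02 -0.03] | dist mm 241 ang 25
```

```bash

python3 -m jog '[[[0,0,1.1],[-1,0,0],60],[[0.17,0,2.3],[-2.2,0,0],60],[[0.17,0,3.5],[-3.4,0,0],60],[[0.17,0,4.6],[-4.6,0,0],60],[[0.17,0,4.75],[-5.02,0,0],60]]' >/dev/null
python3 -m jog '[[[0,0,0],[0,0,0],60],[[0,0,0],[0,0,0],60]]' >/dev/null
python3 - <<'E'
from pan import *
st();p,r,l=tcp_for(P0,X,0); rows(p+.09*l,r); rows(p,r); c=cam('wrist'); panfit(c); pr=proj(c,P0-X*.0957+[0,0,.0622]);print(pr)
E
```

```text
t30.0 [0.4908 0.408  0.2787] ydir [-0.088 -0.292 -0.952] zdir [ 0.256  0.917 -0.305] q [ 0.76  0.68  0.99  2.15 -0.15  1.05] F [ 0.3 -0.9  1.6] w0.0600
shift [-0.14  3.98  2.2 ] turn [-1.46  0.   -0.07] | dist mm 136 ang 7
shift [-0.12  6.96  1.82] turn [-1.46  0.   -0.07] | dist mm 216 ang 7
red px [373.3 208.2] area 1045 plate centre@.065 [0.4836 0.3979 0.0652]
[[374.29591617 207.64115909]]
```

```bash

python3 -m jog '[[[-0.14,0.6,0.7],[-0.4,0,0],60],[[-0.14,1.4,1.4],[-0.8,0,0],60],[[-0.14,2.4,2.2],[-1.2,0,0],60],[[-0.14,3.4,2.2],[-1.46,0,-0.07],60],[[-0.14,3.98,2.2],[-1.46,0,-0.07],60]]' >/dev/null
python3 -m jog '[[[0,0,0],[0,0,0],55],[[0,0,0],[0,0,0],55],[[0,0,0],[0,0,0],55]]' >/dev/null
python3 - <<'E'
from pan import *
st();p,r,l=tcp_for(P0,X,0); rows(p+.09*l,r); rows(p,r)
E
```

```text
t30.7 [0.4929 0.434  0.1539] ydir [-0.107 -0.4   -0.91 ] zdir [ 0.248  0.876 -0.414] q [ 0.81  0.77  0.85  2.03 -0.2   1.12] F [ 0.2 -0.2  0.2] w0.0552
shift [0.   0.26 0.15] turn [-0.11 -0.04  0.05] | dist mm 9 ang 1
shift [-0.01  3.26  0.12] turn [-0.11 -0.04  0.05] | dist mm 98 ang 1
```

```bash

python3 -m jog '[[[0,0.8,0.12],[-0.11,0,0],55],[[0,1.6,0.12],[-0.11,0,0],55],[[0,2.4,0.12],[-0.11,0,0],55],[[0,3.1,0.12],[-0.11,0,0],55],[[0,3.2,0.12],[-0.11,0,0],55]]' 
python3 -m jog '[[[0,0,0],[0,0,0],55],[[0,0,0],[0,0,0],55]]' 
python3 - <<'E'
from pan import *
st();p,r,l=tcp_for(P0,X,0); rows(p,r)
E
python3 -m jog '[[[0,0,0],[0,0,0],25],[[0,0,0],[0,0,0],25],[[0,0,0],[0,0,0],15],[[0,0,0],[0,0,0],5],[[0,0,0],[0,0,0],5]]' 80
python3 -m jog '[[[0,0,0],[0,0,0],5],[[0,0,0],[0,0,0],5],[[0,0,0],[0,0,0],5]]'
python3 - <<'E'
from pan import *
st();p,r,l=tcp_for(P0,X,0); rows(p,r)
t=cam('top'); panfit(t)
E
```

```text
time_s: 31.12
tcp_pos: [0.4827, 0.3978, 0.0609]
tcp_rot: [0.837, -0.114, 0.074, -0.53]
contact_force: [0.0, 0.3, -0.8]
width: 0.055
time_s: 31.28
tcp_pos: [0.4836, 0.3998, 0.0635]
tcp_rot: [0.836, -0.113, 0.075, -0.531]
contact_force: [-0.2, 0.5, -0.1]
width: 0.055
t31.3 [0.4836 0.3998 0.0635] ydir [-0.11  -0.41  -0.905] zdir [ 0.245  0.871 -0.425] q [ 0.78  0.67  0.52  1.8  -0.21  1.1 ] F [-0.2  0.5 -0.1] w0.0550
shift [-0.    0.03 -0.05] turn [ 0.02 -0.02  0.05] | dist mm 2 ang 0
time_s: 31.7
tcp_pos: [0.4826, 0.3981, 0.0623]
tcp_rot: [0.838, -0.113, 0.074, -0.529]
contact_force: [-2.8, -6.5, 11.4]
width: 0.0111
time_s: 31.95
tcp_pos: [0.4827, 0.3981, 0.0623]
tcp_rot: [0.838, -0.113, 0.074, -0.529]
contact_force: [-1.8, -6.3, 11.2]
width: 0.011
t31.9 [0.4827 0.3981 0.0623] ydir [-0.112 -0.415 -0.903] zdir [ 0.244  0.87  -0.43 ] q [ 0.78  0.67  0.52  1.8  -0.22  1.1 ] F [-1.8 -6.3 11.2] w0.0110
shift [ 0.01 -0.03 -0.01] turn [ 0.08 -0.01  0.04] | dist mm 1 ang 0
red px [184.1 268.5] area 82 plate centre@.065 [0.4734 0.3911 0.0652]
```

The handle is gripped at 11 mm. I lift with the lip tilted up 6° so that nothing slides out.

```bash
cat >> pan.py <<'E'
def go(P,X,tiltdeg):
    p,r,l=tcp_for(np.array(P),X,np.radians(tiltdeg)); print('tilt',tiltdeg,end=' '); rows(p,r); return p,r
def lip(L,X,tiltdeg):
    t=np.radians(tiltdeg); x=X*np.cos(t)-Zw*np.sin(t); return go(np.array(L)-.085*x,X,tiltdeg)
def H(d): a=np.radians(d); return np.array([np.cos(a),np.sin(a),0])
E
python3 - <<'E'
from pan import *
go(P0+[0,0,.03],X,-3);go(P0+[0,0,.15],X,-6);go(P0+[0,0,.20],X,-6)
E
```

```text
tilt -3 shift [ 0.01 -0.83 -0.28] turn [-0.52 -0.01  0.04] | dist mm 26 ang 3
tilt -6 shift [ 0.03 -4.32 -1.84] turn [-1.12 -0.01  0.04] | dist mm 141 ang 6
tilt -6 shift [ 0.03 -5.83 -2.55] turn [-1.12 -0.01  0.04] | dist mm 191 ang 6
```

```bash

python3 -m jog '[[[0,-0.4,-0.15],[-0.2,0,0],5],[[0,-0.8,-0.28],[-0.5,0,0],5],[[0,-1.5,-0.6],[-0.8,0,0],5],[[0,-2.3,-0.95],[-1.1,0,0],5],[[0,-3.1,-1.3],[-1.12,0,0],5]]' 
python3 -m jog '[[[0,-0.8,-0.37],[0,0,0],5],[[0,-1.6,-0.75],[0,0,0],5],[[0,-2.3,-1.05],[0,0,0],5],[[0,-2.7,-1.25],[0,0,0],5],[[0,-2.7,-1.25],[0,0,0],5]]' 
python3 - <<'E'
from pan import *
st(); s=cam('scene'); cv2.imwrite('pics/p_scene.png',s['img'][:,:,::-1]); t=cam('top');cv2.imwrite('pics/p_top.png',t['img'][:,:,::-1])
L=np.array([.650,.049,.15])
for d in (-105.6,-95,-85):
  print(d);p,r=lip(L-.04*H(d),H(d),-6); print(p)
E
```

```text
time_s: 32.42
tcp_pos: [0.4832, 0.4038, 0.1605]
tcp_rot: [0.863, -0.118, 0.067, -0.487]
contact_force: [0.6, 0.1, -3.4]
width: 0.011
time_s: 32.83
tcp_pos: [0.4773, 0.4016, 0.2393]
tcp_rot: [0.858, -0.112, 0.072, -0.496]
contact_force: [-0.3, -0.4, -3.9]
width: 0.0109
t32.8 [0.4773 0.4016 0.2393] ydir [-0.12  -0.483 -0.867] zdir [ 0.235  0.835 -0.497] q [ 0.81  0.82  1.07  2.28 -0.25  1.14] F [-0.3 -0.4 -3.9] w0.0109
-105.6
tilt -6 shift [ 8.68  2.55 -1.19] turn [-0.2  -0.01  0.14] | dist mm 274 ang 1
[0.7105524  0.26587432 0.19123848]
-95
tilt -6 shift [ 7.3  2.6 -1.3] turn [-0.19 -1.84 -0.94] | dist mm 236 ang 10
[0.66962477 0.27331213 0.19123848]
-85
tilt -6 shift [ 6.03  2.76 -1.61] turn [-0.17 -3.56 -1.96] | dist mm 205 ang 20
[0.63037523 0.27331213 0.19123848]
```

The wrist force of 3.9 N matches the pan plus two fragments, but joint 4 is at its limit here. I therefore swing outward to a heading of -80°, where it eases.

```bash

python3 - <<'E'
from pan import *
X=H(-80); L=np.array([.650,.049,.165])-.04*X
print(lip(L,X,-6)[0]); 
for t in (0,30,60): print(lip(L,X,t)[0])
E
```

```text
tilt -6 shift [ 5.44  2.45 -2.08] turn [-0.17 -4.42 -2.46] | dist mm 189 ang 25
[0.61089982 0.27074815 0.20623848]
tilt 0 shift [ 5.52  1.98 -2.54] turn [ 1.01 -4.54 -2.23] | dist mm 192 ang 26
[0.61182449 0.26550408 0.225368  ]
tilt 30 shift [ 6.32  0.44 -5.31] turn [ 6.91 -5.04 -0.99] | dist mm 248 ang 43
[0.62124986 0.21205016 0.30720222]
tilt 60 shift [ 7.59  0.52 -8.33] turn [12.81 -5.33  0.36] | dist mm 338 ang 69
[0.63651765 0.12546223 0.35093347]
```

```bash

python3 -m jog '[[[0.4,0.1,-0.1],[0,-0.2,-0.1],5],[[1,0.2,-0.3],[0,-0.6,-0.4],5],[[1.7,0.4,-0.6],[0,-1.2,-0.7],5],[[2.4,0.6,-0.8],[0,-1.8,-1],5],[[3,0.9,-1],[0,-2.4,-1.3],5]]' >/dev/null
python3 - <<'E'
from pan import *
st();X=H(-80); L=np.array([.650,.049,.165])-.04*X
lip(L,X,-6)
E
```

```text
t33.4 [0.5546 0.3388 0.2282] ydir [-0.011 -0.503 -0.864] zdir [ 0.024  0.864 -0.503] q [ 0.71  0.74  0.91  2.12 -0.38  0.81] F [ 1.   1.2 -3.8] w0.0109
tilt -6 shift [ 1.93  1.75 -1.55] turn [-0.16 -1.99 -1.15] | dist mm 91 ang 12
```

```bash

python3 -m jog '[[[0.4,0.1,-0.2],[0,-0.3,-0.2],5],[[0.8,0.5,-0.6],[0,-0.8,-0.5],5],[[1.3,0.9,-1],[-0.1,-1.4,-0.8],5],[[1.7,1.4,-1.4],[-0.16,-1.8,-1.1],5],[[1.93,1.75,-1.55],[-0.16,-1.99,-1.15],5]]' >/dev/null
python3 -m jog '[[[0,0,0],[0,0,0],5],[[0,0,0],[0,0,0],5],[[0,0,0],[0,0,0],5]]' >/dev/null
python3 - <<'E'
from pan import *
st();X=H(-80); L=np.array([.650,.049,.165])-.04*X
for t in (-6,6,12,18,24,30): lip(L,X,t)
s=cam('scene'); cv2.imwrite('pics/q_s.png',s['img'][:,:,::-1])
E
```

```text
t34.0 [0.6095 0.2718 0.2072] ydir [ 0.089 -0.507 -0.857] zdir [-0.146  0.845 -0.515] q [ 0.61  0.6   0.67  1.89 -0.48  0.5 ] F [ 0.5  0.7 -3.7] w0.0109
tilt -6 shift [ 0.04  0.05 -0.02] turn [-0.01 -0.04 -0.01] | dist mm 2 ang 0
tilt 6 shift [ 0.04 -0.81 -1.02] turn [ 2.39 -0.04 -0.  ] | dist mm 39 ang 12
tilt 12 shift [ 0.05 -1.16 -1.59] turn [ 3.59 -0.04 -0.  ] | dist mm 59 ang 18
tilt 18 shift [ 0.05 -1.44 -2.19] turn [ 4.79 -0.04 -0.  ] | dist mm 79 ang 24
tilt 24 shift [ 0.05 -1.66 -2.81] turn [ 5.99 -0.04  0.  ] | dist mm 98 ang 30
tilt 30 shift [ 0.05 -1.81 -3.45] turn [ 7.19 -0.04  0.  ] | dist mm 117 ang 36
```

The lip is calculated to be inside the mouth, 15 mm or more clear of the rim. I tip in stages about the lip.

```bash

python3 -m jog '[[[0.04,-0.8,-1.02],[2.4,0,0],5],[[0.05,-0.81,-1.02],[2.4,0,0],5],[[0.05,-1.16,-1.59],[3.6,0,0],5],[[0.05,-1.44,-2.19],[4.8,0,0],5],[[0.05,-1.66,-2.81],[6,0,0],5]]' >/dev/null
python3 - <<'E'
from pan import *
st();X=H(-80); L=np.array([.650,.049,.165])-.04*X
for t in (24,30,36,42,48,54,60): lip(L,X,t)
E
```

```text
t34.5 [0.6189 0.2269 0.2958] ydir [ 0.007 -0.011 -1.   ] zdir [-0.173  0.985 -0.012] q [ 0.36  0.41  0.67  1.83 -0.01  0.18] F [ 0.4  0.1 -3.9] w0.0110
tilt 24 shift [-0.01  0.08 -0.03] turn [-0.07 -0.01  0.06] | dist mm 3 ang 0
tilt 30 shift [-0.01 -0.37 -0.51] turn [ 1.13 -0.    0.06] | dist mm 19 ang 6
tilt 36 shift [-0.   -0.78 -1.03] turn [ 2.33 -0.    0.06] | dist mm 39 ang 12
tilt 42 shift [-0.   -1.13 -1.59] turn [3.53 0.   0.06] | dist mm 59 ang 18
tilt 48 shift [-0.   -1.42 -2.19] turn [4.73 0.01 0.06] | dist mm 78 ang 24
tilt 54 shift [ 0.   -1.64 -2.81] turn [5.93 0.01 0.06] | dist mm 98 ang 30
tilt 60 shift [ 0.   -1.8  -3.45] turn [7.13 0.01 0.06] | dist mm 117 ang 36
```

```bash

python3 -m jog '[[[0,-0.37,-0.51],[1.13,0,0],5],[[0,-0.78,-1.03],[2.33,0,0],5],[[0,-1.13,-1.59],[3.53,0,0],5],[[0,-1.42,-2.19],[4.73,0,0],5],[[0,-1.64,-2.81],[5.93,0,0],5]]'
python3 - <<'E'
from pan import *
st();X=H(-80); L=np.array([.650,.049,.165])-.04*X
for t in (54,60,65): lip(L,X,t)
E
```

```text
time_s: 34.9
tcp_pos: [0.6332, 0.1435, 0.3469]
tcp_rot: [-0.506, -0.046, 0.073, 0.858]
contact_force: [0.2, 1.0, -4.0]
width: 0.0107
t34.9 [0.6332 0.1435 0.3469] ydir [-0.078  0.478 -0.875] zdir [-0.153  0.862  0.484] q [ 0.02  0.45  0.76  1.96  0.5  -0.17] F [ 0.2  1.  -4. ] w0.0107
tilt 54 shift [0.   0.04 0.01] turn [0.01 0.01 0.07] | dist mm 1 ang 0
tilt 60 shift [ 0.01 -0.41 -0.47] turn [1.21 0.02 0.07] | dist mm 19 ang 6
tilt 65 shift [ 0.01 -0.75 -0.91] turn [2.21 0.02 0.07] | dist mm 35 ang 11
```

```bash

python3 -m jog '[[[0,-0.41,-0.47],[1.21,0,0],5],[[0,-0.75,-0.91],[2.21,0,0],5],[[0,-0.75,-0.91],[2.21,0,0],5],[[0,-0.75,-0.91],[2.21,0,0],5],[[0,-0.75,-0.91],[2.21,0,0],5]]'
python3 -m jog '[[[0,0,0],[0,0,0],5],[[0,0,0],[0,0,0],5],[[0,0,0],[0,0,0],5],[[0,0,0],[0,0,0],5],[[0,0,0],[0,0,0],5]]'
python3 -m jog '[[[0,0,0],[0,0,0],5],[[0,0,0],[0,0,0],5],[[0,0,0],[0,0,0],5],[[0,0,0],[0,0,0],5],[[0,0,0],[0,0,0],5]]'
python3 - <<'E'
from pan import *
st(); s=cam('scene'); t=cam('top'); w=cam('wrist')
for n,c in (('s',s),('t',t),('w',w)): cv2.imwrite(f'pics/r_{n}.png',c['img'][:,:,::-1])
X=H(-80); L=np.array([.650,.049,.165])-.04*X
for q in (65,54,42,30): lip(L,X,q)
E
```

```text
time_s: 35.32
tcp_pos: [0.6394, 0.1098, 0.3509]
tcp_rot: [-0.424, -0.038, 0.077, 0.902]
contact_force: [-0.2, 0.6, -2.5]
width: 0.0109
time_s: 35.73
tcp_pos: [0.6391, 0.11, 0.3516]
tcp_rot: [-0.423, -0.038, 0.077, 0.902]
contact_force: [0.7, -0.1, -3.0]
width: 0.011
time_s: 36.15
tcp_pos: [0.6394, 0.1093, 0.3511]
tcp_rot: [-0.423, -0.038, 0.077, 0.902]
contact_force: [-0.1, 0.2, -1.7]
width: 0.0111
t36.1 [0.6394 0.1093 0.3511] ydir [-0.107  0.63  -0.769] zdir [-0.133  0.757  0.639] q [-0.09  0.54  0.83  2.07  0.67 -0.34] F [-0.1  0.2 -1.7] w0.0111
tilt 65 shift [-0.   -0.06  0.05] turn [ 0.04 -0.    0.05] | dist mm 2 ang 0
tilt 54 shift [-0.01  0.89  0.8 ] turn [-2.16 -0.01  0.05] | dist mm 36 ang 11
tilt 42 shift [-0.01  2.07  1.4 ] turn [-4.56 -0.01  0.05] | dist mm 75 ang 23
tilt 30 shift [-0.02  3.35  1.74] turn [-6.96 -0.02  0.04] | dist mm 113 ang 35
```

The wrist load dropped from 3.9 N to about 2.4 N, which is the empty pan. I untip along the same path.

```bash

python3 -m jog '[[[0,0.45,0.4],[-1.1,0,0],5],[[0,0.89,0.8],[-2.16,0,0],5],[[0,1.5,1.1],[-3.4,0,0],5],[[0,2.07,1.4],[-4.56,0,0],5],[[0,2.7,1.6],[-5.8,0,0],5]]' >/dev/null
python3 - <<'E'
from pan import *
st();X=H(-80); L=np.array([.650,.049,.165])-.04*X
for q in (36,24,12,0): lip(L,X,q)
E
```

```text
t36.7 [0.6242 0.1973 0.3212] ydir [-0.024  0.181 -0.983] zdir [-0.168  0.969  0.183] q [0.23 0.39 0.69 1.85 0.18 0.06] F [-0.5 -0.7 -2.7] w0.0113
tilt 36 shift [-0.01  0.05 -0.03] turn [ 0.09 -0.03  0.09] | dist mm 2 ang 1
tilt 24 shift [-0.02  1.09  0.79] turn [-2.31 -0.04  0.08] | dist mm 40 ang 12
tilt 12 shift [-0.03  2.28  1.37] turn [-4.71 -0.05  0.08] | dist mm 80 ang 24
tilt 0 shift [-0.04  3.56  1.69] turn [-7.11 -0.05  0.07] | dist mm 118 ang 36
```

```bash

python3 -m jog '[[[0,0.5,0.4],[-1.1,0,0],5],[[0,1.09,0.79],[-2.31,0,0],5],[[0,1.7,1.1],[-3.5,0,0],5],[[0,2.28,1.37],[-4.71,0,0],5],[[0,2.9,1.55],[-5.9,0,0],5]]' >/dev/null
python3 -m jog '[[[0,0.5,0.1],[-1,0,0],5],[[0,0.5,0.1],[-1,0,0],5]]' >/dev/null
python3 - <<'E'
from pan import *
st();X=H(-80); L=np.array([.650,.049,.165])-.04*X
lip(L,X,0); 
print('to over mat'); go([.4575,.3068,.13],H(-105.6),0); go([.50,.30,.16],H(-93),0)
E
```

```text
t37.3 [0.6126 0.2585 0.2217] ydir [ 0.067 -0.402 -0.913] zdir [-0.162  0.899 -0.407] q [ 0.56  0.53  0.63  1.85 -0.39  0.41] F [-0.7  0.8 -4.5] w0.0110
tilt 0 shift [ 0.02 -0.21  0.16] turn [-0.2   0.04 -0.05] | dist mm 8 ang 1
to over mat
tilt 0 shift [-3.43 -1.2   5.31] turn [-0.18  4.7   2.08] | dist mm 193 ang 26
tilt 0 shift [-2.74 -2.02  4.68] turn [-0.19  2.4   1.03] | dist mm 174 ang 13
```

```bash

python3 -m jog '[[[-0.6,-0.4,0.9],[0,0.6,0.2],5],[[-1.2,-0.8,1.8],[0,1.5,0.6],5],[[-1.8,-1.2,2.7],[0,2.5,1.1],5],[[-2.5,-1.6,3.6],[-0.1,3.4,1.5],5],[[-3.1,-1.9,4.5],[-0.18,4.2,1.9],5]]' >/dev/null
python3 -m jog '[[[0,0,0],[0,0,0],5],[[0,0,0],[0,0,0],5],[[0,0,0],[0,0,0],5],[[0,0,0],[0,0,0],5],[[0,0,0],[0,0,0],5]]'
python3 - <<'E'
from pan import *
st(); print(np.mean([arm.state()['contact_force'] for _ in range(3)],0))
t=cam('top'); 
go([.4575,.3068,.10],H(-105.6),0); go([.4575,.3068,.03],H(-105.6),0);go([.4575,.3068,.005],H(-105.6),0)
im=t['img'][180:250,262:352]; print(im.shape); cv2.imwrite('pics/s.png',cv2.resize(im,None,fx=7,fy=7,interpolation=cv2.INTER_CUBIC)[:,:,::-1])
g=cv2.cvtColor(im,cv2.COLOR_RGB2GRAY).astype(int); t0=cv2.cvtColor(cv2.imread('pics/top0.png')[180:250,262:352],cv2.COLOR_BGR2GRAY).astype(int)
d=(abs(g-t0)>25).astype(np.uint8); n,l,s,ce=cv2.connectedComponentsWithStats(d)
for k in range(1,n):
  if s[k,4]>12: print(s[k],ce[k].round()+[262,180])
E
```

```text
time_s: 38.13
tcp_pos: [0.4984, 0.3833, 0.226]
tcp_rot: [0.835, -0.097, 0.063, -0.537]
contact_force: [-0.9, -0.2, -2.5]
width: 0.0106
t38.1 [0.4984 0.3833 0.226 ] ydir [-0.094 -0.404 -0.91 ] zdir [ 0.21   0.885 -0.415] q [ 0.76  0.69  0.86  2.11 -0.23  1.03] F [-0.9 -0.2 -2.5] w0.0106
[-0.93598789 -0.20541593 -2.51827813]
tilt 0 shift [-0.62  1.84  1.24] turn [-0.1   0.41  0.22] | dist mm 69 ang 2
tilt 0 shift [-0.62  3.96  2.2 ] turn [-0.1   0.41  0.22] | dist mm 137 ang 2
tilt 0 shift [-0.62  4.72  2.55] turn [-0.1   0.41  0.22] | dist mm 162 ang 2
(70, 90, 3)
[49 22  2 10 14] [312. 207.]
[50 28  9 10 31] [316. 213.]
```

Load at rest is 2.5 N, so the pan is empty, and there is something new in the hopper near top pixel (315,211). I set the pan down.

```bash

python3 -m jog '[[[-0.2,0.5,0.4],[0,0.2,0.1],5],[[-0.4,1.2,0.8],[-0.1,0.41,0.2],5],[[-0.62,2,1.3],[-0.1,0.41,0.22],5],[[-0.62,3,1.75],[-0.1,0.41,0.22],5],[[-0.62,3.8,2.12],[-0.1,0.41,0.22],5]]' >/dev/null
python3 -m jog '[[[0,0,0],[0,0,0],5],[[0,0,0],[0,0,0],5],[[0,0,0],[0,0,0],5]]' >/dev/null
python3 - <<'E'
from pan import *
st(); go([.4575,.3068,.010],H(-105.6),0);go([.4575,.3068,.003],H(-105.6),0); print('ref tcp .4827 .3981 .0623')
E
```

```text
t38.9 [0.4827 0.3985 0.0972] ydir [-0.113 -0.407 -0.906] zdir [ 0.243  0.873 -0.423] q [ 0.78  0.66  0.57  1.86 -0.21  1.09] F [-1.   0.3 -1.5] w0.0110
tilt 0 shift [0.01 0.82 0.37] turn [-0.    0.01  0.01] | dist mm 27 ang 0
tilt 0 shift [0.01 1.03 0.47] turn [-0.    0.01  0.01] | dist mm 34 ang 0
ref tcp .4827 .3981 .0623
```

```bash

python3 -m jog '[[[0,0.4,0.18],[0,0,0],5],[[0,0.75,0.34],[0,0,0],5],[[0,0.9,0.42],[0,0,0],5],[[0,0.98,0.45],[0,0,0],5],[[0,1.03,0.48],[0,0,0],5]]'
python3 -m jog '[[[0,0,0],[0,0,0],5],[[0,0,0],[0,0,0],5],[[0,0,0],[0,0,0],5]]'
python3 -c "
from h import *; st()"
```

```text
time_s: 39.27
tcp_pos: [0.482, 0.3986, 0.0627]
tcp_rot: [0.836, -0.114, 0.073, -0.532]
contact_force: [-4.9, 1.7, 20.8]
width: 0.011
time_s: 39.52
tcp_pos: [0.482, 0.3986, 0.0628]
tcp_rot: [0.836, -0.114, 0.073, -0.532]
contact_force: [-3.2, 0.1, 9.9]
width: 0.0105
t39.5 [0.482  0.3986 0.0628] ydir [-0.113 -0.408 -0.906] zdir [ 0.242  0.873 -0.424] q [ 0.78  0.67  0.51  1.8  -0.21  1.1 ] F [-3.2  0.1  9.9] w0.0105
```

Down on the mat in its original place. I release and withdraw along the handle's axis.

```bash

python3 -m jog '[[[0,0,0],[0,0,0],50],[[0,0,0],[0,0,0],50],[[0,0,0],[0,0,0],50],[[0,0,0],[0,0,0],50],[[0,0,0],[0,0,0],50]]'
python3 -m jog '[[[0,-0.8,0],[0,0,0],50],[[0,-1.6,0],[0,0,0],50],[[0,-2.4,0],[0,0,0],50],[[0,-3.2,0],[0,0,0],50],[[0,-3.5,0],[0,0,0],50]]'
python3 -m jog '[[[0,0,0],[1.2,0,0],50],[[0,0,0],[2.4,0,0],50],[[0,-0.5,-0.5],[3.6,0,0],50],[[0,-1.2,-1],[5,0,0],50],[[0,-2,-1],[5,0,0],50]]'
python3 - <<'E'
from h import *
st()
rows([.35,.45,.30],frame([0,0,-1],[.27,.963,0]))
E
```

```text
time_s: 39.93
tcp_pos: [0.4821, 0.3985, 0.0607]
tcp_rot: [0.836, -0.114, 0.072, -0.532]
contact_force: [-0.0, 0.4, -0.1]
width: 0.0497
time_s: 40.35
tcp_pos: [0.4943, 0.4425, 0.1589]
tcp_rot: [0.835, -0.113, 0.073, -0.533]
contact_force: [1.1, -0.0, 1.4]
width: 0.0498
time_s: 40.77
tcp_pos: [0.4885, 0.4321, 0.2242]
tcp_rot: [-0.7, 0.097, -0.095, 0.701]
contact_force: [-0.8, -0.4, 0.6]
width: 0.05
t40.8 [0.4885 0.4321 0.2242] ydir [-0.003  0.001 -1.   ] zdir [0.27  0.963 0.   ] q [0.72 0.34 0.44 1.67 0.   1.  ] F [-0.8 -0.4  0.6] w0.0500
shift [-4.61 -2.51 -0.67] turn [-0.   -0.   -0.04] | dist mm 159 ang 0
```

```bash

python3 -m jog '[[[-1,-0.8,0],[0,0,0],50],[[-2,-1.5,0],[0,0,0],50],[[-3,-2,0],[0,0,0],50],[[-4,-2.5,0],[0,0,0],50],[[-4.6,-2.5,0],[0,0,0],50]]'
python3 -m jog '[[[0,0,0],[0,0,0],50],[[0,0,0],[0,0,0],50],[[0,0,0],[0,0,0],50],[[0,0,0],[0,0,0],50],[[0,0,0],[0,0,0],50]]'
python3 - <<'E'
from h import *
t=cam('top')['img'][:,:,::-1]; s=cam('scene')['img'][:,:,::-1]
r=lambda i,x0,y0,x1,y1,w,h:cv2.resize(i[y0:y1,x0:x1],(w,h),interpolation=cv2.INTER_CUBIC)
M=np.vstack([np.hstack([r(t,262,170,352,250,405,360),r(s,130,130,510,465,395,360)]),r(t,150,180,510,288,800,240)])
cv2.imwrite('pics/z.png',M)
t0=cv2.imread('pics/top0.png'); d=(np.abs(t.astype(int)-t0).max(2)>40).astype(np.uint8); n,l,st_,ce=cv2.connectedComponentsWithStats(cv2.morphologyEx(d,cv2.MORPH_CLOSE,np.ones((3,3))))
for k in range(1,n):
  if st_[k,4]>12: print(st_[k],ce[k].round())
E
```

```text
time_s: 41.18
tcp_pos: [0.3587, 0.4775, 0.302]
tcp_rot: [-0.7, 0.095, -0.096, 0.702]
contact_force: [-0.7, -0.4, 0.2]
width: 0.0503
time_s: 41.6
tcp_pos: [0.3617, 0.4765, 0.2974]
tcp_rot: [0.702, -0.096, 0.096, -0.7]
contact_force: [0.2, 1.0, 0.1]
width: 0.0503
[311 203  10  25  65] [315. 215.]
[319 219   5  10  23] [321. 224.]
[    0   230   348   250 36171] [122. 389.]
[181 250  21  41 239] [190. 271.]
[172 257   9  13  66] [176. 263.]
[209 256  12   4  16] [214. 258.]
[229 261   7   5  17] [233. 263.]
[231 267  21  40  89] [244. 287.]
[306 285  13  12 131] [312. 290.]
[340 289  14  12 135] [346. 295.]
[331 432  25  34 388] [345. 446.]
```

View pics/z.png

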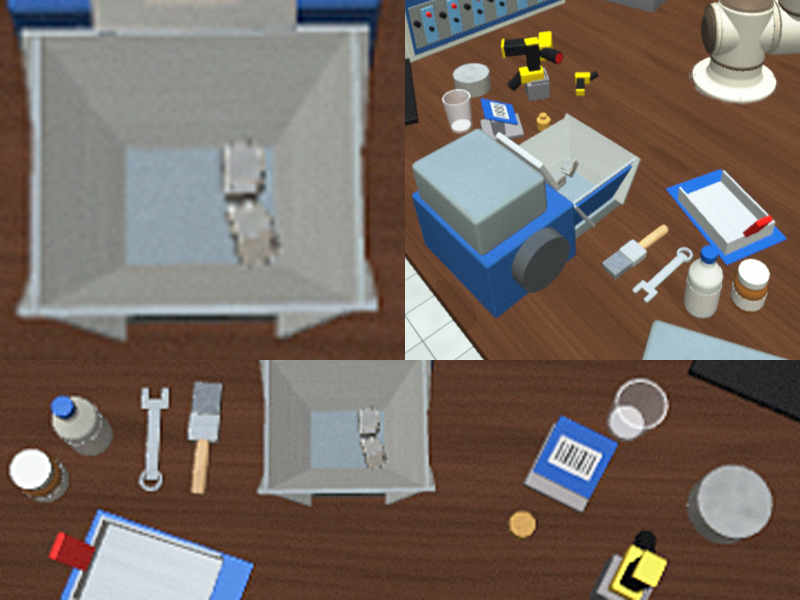

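Both fragments are in the hopper, at (243,168) and (255,232), and the pan is empty on its mat. The scanner is docked and the bystanders are unmoved. One numeric check of the pan's pose against the start.

```bash
python3 - <<'E'
from h import *
c=cam('top')
for n,im in (('start',cv2.imread('pics/top0.png')[:,:,::-1]),('now',c['img'])):
    h=cv2.cvtColor(np.ascontiguousarray(im),cv2.COLOR_RGB2HSV); b=np.zeros((480,640),np.uint8); b[240:325,165:275]=1
    for nm,m,z in (('pan',(h[...,1]<70)&(h[...,2]>110),.02),('red',(h[...,1]>150)&((h[...,0]<8)|(h[...,0]>172)),.07)):
        m=(m&(b>0)).astype(np.uint8); k,l,s,ce=cv2.connectedComponentsWithStats(m); i=1+np.argmax(s[1:,4]); y,x=np.nonzero(l==i)
        r=cv2.minAreaRect(np.array([unproj(c,u,v,z)[:2]*1000 for u,v in zip(x,y)],np.float32)); print(n,nm,unproj(c,*ce[i],z).round(4),s[i,4],np.round(r[1]),round(r[2],1))
E
```

```text
start pan [0.4536 0.3003 0.02  ] 2322 [178. 124.] 74.1
start red [0.4804 0.3941 0.07  ] 231 [55. 38.] 70.7
now pan [0.4536 0.3041 0.02  ] 2318 [178. 124.] 74.2
now red [0.4805 0.3983 0.07  ] 236 [55. 38.] 70.7
```

```bash
python3 -c "
from rig import workorder; print(workorder.job_done())"
```

```text
the job is handed in; nothing more can be done
None
```

The job is done and handed in at about 42 s on the robot's clock; no verdict was reported.

- **Fragments:** Only two were present. I put both in the pan, and the last picture shows both on the hopper floor and the pan empty.
- **Scanner:** I read the card label, then the crusher label, each held for more than 1.2 s. By my own estimate the nose was 79–81 mm off, within 1 mm of the label's middle and within 0.2° of square. That relies on the camera calibration and on how the scanner sat in the grip. One overlay showed its outline 3–5 mm off, with the nose within about 2 mm.
- **Dock:** The scanner is back upright in its dock, at the height it was picked up from.
- **Pan:** It stands on its mat, turned as at the start but about 4 mm further along. The load at rest dropped from about 3.9 N full to 2.5 N empty. I judged it level from its unchanged outline in the top view.
- **Everything else:** In the last picture the bystanders look unmoved. The highest contact force I read was about 21 N, when I set the pan down.

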